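# Load the inspection carriage and wind it to the camera

## Task

Some star cameras (a metal box with a round lens barrel on one end) have toppled over on the bench. Stand every one of them upright, lens up, in the long tray of the inspection carriage while the tray is still at its starting end. Then fit the loose crank from the grey dish on the square shaft end, wind it counter-clockwise (seen from above) for all its turns, about four, until the carriage has reached its far stop in front of the inspection camera, and lay the crank back flat in its dish, knob up. Do not knock over the bottle or the jar.

Things in the scene. Friction and masses are not known exactly. Their poses are not given: they have to be found in the camera images.
- cam0_mid (a point): star camera, may be absent: aluminium box 56 x 56 mm, 75 mm long, heavy foot plate, with a round dark lens barrel (34 mm diameter, 40 mm long) on one end; 115 mm over all, 0.25 to 0.42 kg. Starts lying on a long face of the box. The point is half-way along (57.5 mm from each end) on its long axis; its x axis points from the foot (box end) to the lens, so x points up when upright; y, z are square to the box's faces.
- cam1_mid (a point): star camera, may be absent: aluminium box 56 x 56 mm, 75 mm long, heavy foot plate, with a round dark lens barrel (34 mm diameter, 40 mm long) on one end; 115 mm over all, 0.25 to 0.42 kg. Starts lying on a long face of the box. The point is half-way along (57.5 mm from each end) on its long axis; its x axis points from the foot (box end) to the lens, so x points up when upright; y, z are square to the box's faces.
- cam2_mid (a point): star camera, may be absent: aluminium box 56 x 56 mm, 75 mm long, heavy foot plate, with a round dark lens barrel (34 mm diameter, 40 mm long) on one end; 115 mm over all, 0.25 to 0.42 kg. Starts lying on a long face of the box. The point is half-way along (57.5 mm from each end) on its long axis; its x axis points from the foot (box end) to the lens, so x points up when upright; y, z are square to the box's faces.
- tray (a point): centre of the floor, 35 mm above the bench, of the carriage's tray: inside 84 mm (its x) by 216 mm (its y), lip 10 mm high all round; takes three cameras in a row along y, 68 mm apart. y runs along the rail; the shaft stands to its -x side, 170 mm from the tray's centre line. The tray moves 40 mm to its +y per counter-clockwise shaft turn.
- rig: the fixed rig; origin on the bench under the shaft axis, x towards the tray, z up. Grey gear case 70 mm square under the shaft; rail under the tray; inspection camera, 148 mm tall, beyond the rail's far end (centred at x 290, y 60 mm).
- shaft_top (a point): centre of the top end of the upright square shaft, 16 mm across flats, tapering over its last 6 mm. It sticks 36 mm up out of a 34 mm round shoulder on the grey gear case; shoulder 64 mm, top end 100 mm above the bench. The point turns with the shaft: x and y are square to the flats, z up.
- shaft (a joint): angle of the square shaft, rad, grows counter-clockwise seen from above; 0 to 25.13 (four turns), carriage at its far stop at 25.13. Starts between 0 and 0.8, stays where it is left, turns with about 0.1 to 0.2 N m. The carriage follows it.
- hub (a point): loose steel crank: centre of its hub, 17 mm above its underside. Hub 40 x 40 mm, 34 mm high, with a square through hole 18 mm wide; arm 22 mm wide, 18 mm high, flush with the underside; upright black knob at the arm's end. x points along the arm to the knob, z up with the knob up; hole and hub are square to x, y. Fully down on the shaft this point is 19 mm below the shaft's top end.
- knob_mid (a point): middle of the crank's free-spinning round knob, 24 mm in diameter, 54 mm tall, 60 mm from the hub's axis, 29 mm higher than the hub's centre. Its underside is 19 mm and its top 73 mm above the crank's underside. (Its axes spin with the knob.)
- dish_in (a point): centre of the floor of the crank's grey dish, inside 172 mm (its x) by 132 mm (its y), floor 4 mm and rim 10 mm above the bench. Fixed. The crank starts in it, flat, knob up.
- solvent: white plastic bottle, 56 mm in diameter, 150 mm tall, standing; origin under its centre. Leave it standing.
- jar: amber jar, 64 mm in diameter, 75 mm tall, standing; origin under its centre. Leave it standing.
- crank: the same crank, 0.38 kg; origin under the hub's centre, axes as for the hub
- cam0: the star camera of point cam0_mid; its origin lies on the box's long face that was underneath at the start, 28 mm from the long axis, half-way along; centre of mass about 31 mm from the foot; axes as for the point
- cam1: the star camera of point cam1_mid; its origin lies on the box's long face that was underneath at the start, 28 mm from the long axis, half-way along; centre of mass about 31 mm from the foot; axes as for the point
- cam2: the star camera of point cam2_mid; its origin lies on the box's long face that was underneath at the start, 28 mm from the long axis, half-way along; centre of mass about 31 mm from the foot; axes as for the point
Mind the look-alikes: they are no part of the job. What is shaped like the cam0 but yellow is not meant.

How it is judged:
On the way, in this order (a step that is already met when the one before it is completed fails the run):
1. every star camera stands upright in the tray while the tray is still at its starting end (shaft not yet turned by more than a fraction of a turn) (x of cam0_mid in the frame of tray between -0.035 and 0.035 m and y of cam0_mid in the frame of tray between -0.1 and 0.1 m and z of cam0_mid in the frame of tray between 0.048 and 0.068 m and angle between each of cam0_mid, cam1_mid, cam2_mid's own x axis and vertical below 0.12 rad and x of cam1_mid in the frame of tray between -0.035 and 0.035 m and y of cam1_mid in the frame of tray between -0.1 and 0.1 m and z of cam1_mid in the frame of tray between 0.048 and 0.068 m and x of cam2_mid in the frame of tray between -0.035 and 0.035 m and y of cam2_mid in the frame of tray between -0.1 and 0.1 m and z of cam2_mid in the frame of tray between 0.048 and 0.068 m and value of joint shaft below 1.5 rad), for 0.2 s.
2. the shaft has been turned past one full turn with the crank seated on it (horizontal distance between hub and shaft_top below 0.006 m and z of hub in the frame of shaft_top below -0.008 m and angle between hub's own z axis and vertical below 0.15 rad and value of joint shaft above 8 rad), for 0.05 s.
3. the carriage is at its far stop, with the crank still seated on the shaft (horizontal distance between hub and shaft_top below 0.006 m and z of hub in the frame of shaft_top below -0.008 m and angle between hub's own z axis and vertical below 0.15 rad and value of joint shaft above 24.6 rad), for 0.1 s.
At the end, for the whole second after the job is handed in: Every star camera present stands upright (within 0.12 rad, lens up) on the tray's floor, the carriage is at its far stop (shaft beyond 24.5 rad), the crank lies flat in its dish with the knob up, and all is at rest (x of cam0_mid in the frame of tray between -0.035 and 0.035 m and y of cam0_mid in the frame of tray between -0.1 and 0.1 m and z of cam0_mid in the frame of tray between 0.048 and 0.068 m and angle between each of cam0_mid, cam1_mid, cam2_mid's own x axis and vertical below 0.12 rad and x of cam1_mid in the frame of tray between -0.035 and 0.035 m and y of cam1_mid in the frame of tray between -0.1 and 0.1 m and z of cam1_mid in the frame of tray between 0.048 and 0.068 m and x of cam2_mid in the frame of tray between -0.035 and 0.035 m and y of cam2_mid in the frame of tray between -0.1 and 0.1 m and z of cam2_mid in the frame of tray between 0.048 and 0.068 m and linear speed of each of cam0, cam1, cam2, crank below 0.02 m/s and x of hub in the frame of dish_in between -0.08 and 0.08 m and y of hub in the frame of dish_in between -0.06 and 0.06 m and z of hub in the frame of dish_in between 0.008 and 0.026 m and angle between hub's own z axis and vertical below 0.12 rad and value of joint shaft above 24.5 rad); the robot touches nothing.
It fails at once if the bottle is knocked over (angle between solvent's own z axis and vertical above 0.6 rad).
It fails at once if the jar is knocked over (angle between jar's own z axis and vertical above 0.6 rad).
Of cam0, cam1, cam2 only 2 to 3 are there at a start; the rules pass over those that are not, and their reading is None.
At some moment in a run one of cam0, cam1, cam2 may be knocked a few centimetres aside while the robot is not near it.
Once in a run the grip may slacken for a moment while it holds something.
It also fails if it takes over 210 s, if anything falls off the work surface, if the arm or the gripper's body presses on something with over 40 N, if the wrist force passes 120 N, or if a joint passes its speed limit or range.

## Robot

A 6-joint arm with a two-finger parallel gripper is mounted at the origin on the work surface. World frame = base frame: x ahead of the robot, y to its left, z up, the work surface at z = 0. Lengths are in m, angles in rad, forces in N, time in s.
With the tool pointing down it reaches from about 0.25 to 0.775 m from the base axis. Payload 4 kg.
Tool frame: the origin (TCP) lies at the very end of the fingers, on their centre line; the grasp point (between the pads) lies hold_point_z behind it (hold_point_z is the distance from the TCP to the grasp point, in m); z points along the fingers, y is the direction in which the jaws open and shut (so a half turn about z gives the same grasp; the last joint's range is limited). The gripper opens to 94 mm and grips with 3 to 60 N. Pads are 16 mm wide; open, the fingers measure 119 mm over their backs; the gripper's body (75 mm by 177 mm) begins 78 mm behind the grasp point.
Start: joints at [-1.39, 0.087, 1.371, -0, 1.684, -0.103], TCP at [0.154, -0.528, 0.206] pointing down, gripper open.
Joint ranges: [-3.1, 3.1], [-0.76, 2.03], [0.27, 2.55], [-1.08, 4.22], [0.17, 2.65], [-2.57, 2.57]. Speed limits (rad/s): [2.79, 2.79, 3.14, 3.14, 3.14, 3.14].

## Interface

Orientations are given as [roll, pitch, yaw] about the fixed x, y, z axes, in that order (R = Rz(yaw) Ry(pitch) Rx(roll)).
In Python, from bench import * gives the robot as it stands.
- The arm moves only by the tool step_arm, never from a script. Its argument "increments" is text: rows parted by semicolons, each of 6 numbers parted by spaces: the shift along the tool's x, y, z in cm, then the turn, a rotation vector about the tool's x, y, z in rad. A call has 1 to 5 rows; each row shifts and turns the commanded pose from where the row before left it, along the tool's axes as they then stand; what a row does not reach is not made up. A row lasts 1/10 s, in which the tool goes at most 50 mm and 8.59 degrees, less where a joint would pass 70% of its speed; a pose out of reach is approached as far as the arm can. A call is refused whole if a number of a shift passes 5 or a number of a turn 0.15, either way. A call with a gripper value outside its range is refused whole. "claw" is the gripper's target within -1 to 1 (shut at 1, half-way at 0, fully open at -1), set as the call begins (left out, the last holds). The fingers move at their own pace and stop on an object; the grip force is fixed at half the most. Time passes only in rows, so rows that do not move let the fingers close. It gives the time, the measured TCP pose, the force and the opening at its end, in the units of the state.
- get_obs(): the state, without advancing time (a new reading comes with each control period).
- snapshot(name): name is "scene" or "side" or "wrist"; returns the picture (400x640x3 uint8, red, green, blue); there is no depth.
- calibration(name): a dict with "camera_matrix" (3x3 intrinsics, pixels), "eye" and "orientation" of the camera in the world; the wrist camera has in their place "tool_from_camera" (4x4, takes a point from camera to tool coordinates, whose origin is the TCP and whose axes are the flange's). Camera axes: x right, y up, looking along -z (the intrinsics and any distortion apply to the point x, -y, -z); pixel columns grow to the right and rows downward; lengths in m; the calibration is good to about 2 mm. A picture is of the moment at which its call begins: read the wrist's pose just before it. calibration takes no time and is no camera call.
- close_job(): hands the job in, once; it reports no verdict.
The state is a dict: "time": time; "joint_positions": joint angles; "qvel": joint speeds; "joint_torque": joint torques, N m; "tool_pos": TCP position; "ee_rot": TCP orientation; "wrist_force": force on the tool from outside, world axes, zero at the start; "wrist_torque": the same for the moment, N m; "width": finger opening in m.
Only numpy, scipy, OpenCV 4.12 (cv2) and the standard library are available. Lean on these libraries where they do the work, as an engineer would, in place of code of your own. Each camera call takes 0.05 s, during which the arm holds its last target. There are 200 camera calls.

## Working session

There is one attempt and no reset: what is moved stays moved. The work goes in short steps, Python scripts to look and compute and a tool call to move; the robot and the scene stay as the last step left them, time stands still between calls to the robot, and variables do not carry over. Pictures are saved under pics/ and viewed, about 12 in all and at most 16, crops included, and the job is handed in when it is done.

Besides the shell and the picture viewer there is one more tool, called as name(argument=value, ...) on one line, values as JSON. step_arm: Moves the arm, as the interface text tells. Its arguments: {"type":"object","properties":{"increments":{"type":"string"},"claw":{"type":"number"}},"required":["increments"]}

```bash
ls; mkdir -p pics
python3 - <<'E'
from bench import *
import cv2,numpy as np
o=get_obs();print(o)
for n in("scene","side","wrist"):
    print(n,calibration(n))
    cv2.imwrite(f"pics/{n}0.png",snapshot(n)[:,:,::-1])
a=cv2.imread("pics/scene0.png");b=cv2.imread("pics/side0.png")
E
```

```text
pics
{'time': 0.0, 'joint_positions': array([-1.39013914e+00,  8.79331848e-02,  1.37226423e+00, -7.98528768e-06,
        1.68360528e+00, -1.03094794e-01]), 'qvel': array([-0.00029538, -0.00076655, -0.00165071,  0.00098239, -0.00135774,
        0.00044503]), 'joint_torque': array([ 4.24202690e-04, -3.40184104e+01, -3.02423036e+01,  7.18830340e-02,
        3.30396811e-02, -1.68056627e-04]), 'tool_pos': array([ 0.15387222, -0.52745387,  0.20431106]), 'ee_rot': array([-3.13939354e+00, -2.19545225e-04,  2.83750853e-01]), 'wrist_force': array([-0.36254228,  0.91369257,  0.21766213]), 'wrist_torque': array([-0.02567227,  0.0126267 ,  0.03781743]), 'width': 0.09412399597139719}
scene {'camera_matrix': array([[472.23988663,   0.        , 320.97957361],
       [  0.        , 472.23988663, 197.22044871],
       [  0.        ,   0.        ,   1.        ]]), 'eye': array([ 1.18843065, -0.5415588 ,  1.32937862]), 'orientation': array([ 0.55515425, -0.00773434,  1.00893443])}
side {'camera_matrix': array([[431.96926683,   0.        , 317.79054651],
       [  0.        , 431.96926683, 203.52132415],
       [  0.        ,   0.        ,   1.        ]]), 'eye': array([-0.0120205 ,  0.78319846,  1.3496002 ]), 'orientation': array([ 0.70084825,  0.00687168, -2.62046351])}
wrist {'camera_matrix': array([[312.43004955,   0.        , 318.02007078],
       [  0.        , 312.43004955, 197.93214407],
       [  0.        ,   0.        ,   1.        ]]), 'tool_from_camera': array([[-4.15839411e-05,  9.68700285e-01,  2.48233268e-01,
         7.16377232e-02],
       [ 9.99999536e-01, -1.98545358e-04,  9.42318768e-04,
         7.40744262e-04],
       [ 9.62110023e-04,  2.48233192e-01, -9.68699828e-01,
        -1.79335900e-01],
       [ 0.00000000e+00,  0.00000000e+00,  0.00000000e+00,
         1.00000000e+00]])}
```

View pics/scene0.png

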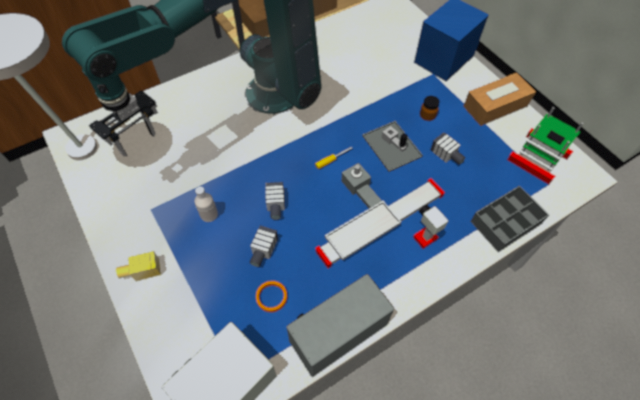

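View pics/side0.png

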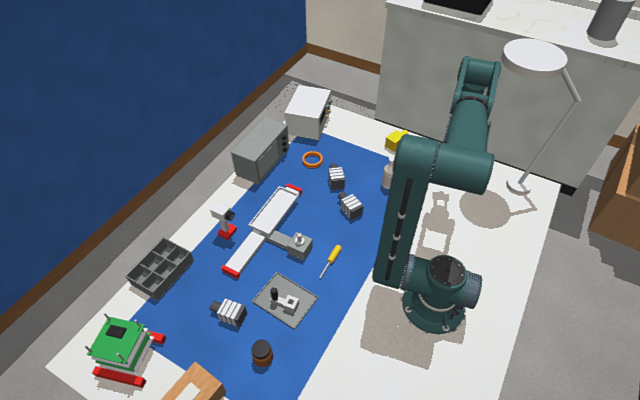

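```bash
cat > h.py <<'E'
from bench import *
import cv2,numpy as np
from scipy.spatial.transform import Rotation as R
def rot(rpy): return R.from_euler('xyz',rpy).as_matrix()
def cam(n,obs=None):
    c=calibration(n);K=c["camera_matrix"]
    if n=="wrist":
        o=obs or get_obs();T=np.eye(4);T[:3,:3]=rot(o["ee_rot"]);T[:3,3]=o["tool_pos"]
        M=T@c["tool_from_camera"];return K,M[:3,3],M[:3,:3]
    return K,np.array(c["eye"]),rot(c["orientation"])
def ray(cm,uv):
    K,e,Q=cm;p=np.linalg.inv(K)@[uv[0],uv[1],1.]
    d=Q@np.array([p[0],-p[1],-p[2]]);return e,d/np.linalg.norm(d)
def onz(cm,uv,z):
    e,d=ray(cm,uv);return e+d*(z-e[2])/d[2]
def proj(cm,P):
    K,e,Q=cm;q=Q.T@(np.asarray(P)-e);p=K@[q[0],-q[1],-q[2]];return p[:2]/p[2]
def tri(c1,u1,c2,u2):
    e1,d1=ray(c1,u1);e2,d2=ray(c2,u2)
    s=np.linalg.lstsq(np.c_[d1,-d2],e2-e1,rcond=None)[0]
    a,b=e1+s[0]*d1,e2+s[1]*d2;return (a+b)/2,np.linalg.norm(a-b)
def wsnap(name):
    o=get_obs();im=snapshot("wrist")[:,:,::-1].copy();cv2.imwrite(f"pics/{name}.png",im);np.save(f"pics/{name}.npy",np.r_[o["tool_pos"],o["ee_rot"]]);return o,im
def wcam(name):
    a=np.load(f"pics/{name}.npy");return cam("wrist",{"tool_pos":a[:3],"ee_rot":a[3:]})
E
python3 - <<'E'
from h import *
s=cam("scene");d=cam("side")
for n,u,v,z in[("camA",(275,200),(350,206),.03),("camB",(264,246),(337,177),.03),("camC",(447,150),(229,311),.03),("shaft",(356,170),(299,239),.1),("dish",(392,145),(285,299),.01),("knob",(403,139),(273,295),.06),("jar",(430,106),(262,352),.04),("bottle",(205,205),(389,175),.08),("trayc",(362,231),(273,210),.04),("railfar",(437,187),(232,269),.02),("railnear",(325,256),(293,189),.02),("inspcam",(431,222),(222,215),.1)]:
    print(n,onz(s,u,z).round(3),onz(d,v,z).round(3),[x.round(3) if hasattr(x,'round') else x for x in tri(s,u,d,v)])
a=cv2.imread("pics/scene0.png")[85:285,185:485];cv2.imwrite("pics/s_crop.png",cv2.resize(a,(800,533),interpolation=cv2.INTER_CUBIC))
b=cv2.imread("pics/side0.png")[150:375,190:410];cv2.imwrite("pics/d_crop.png",cv2.resize(b,(586,600),interpolation=cv2.INTER_CUBIC))
E
```

```text
camA [ 0.442 -0.235  0.03 ] [ 0.432 -0.23   0.03 ] [array([ 0.436, -0.234,  0.022]), np.float64(0.004)]
camB [ 0.568 -0.344  0.03 ] [ 0.553 -0.345  0.03 ] [array([ 0.559, -0.346,  0.022]), np.float64(0.012)]
camC [0.58  0.369 0.03 ] [0.574 0.37  0.03 ] [array([0.577, 0.37 , 0.027]), np.float64(0.003)]
shaft [0.521 0.021 0.1  ] [0.496 0.048 0.1  ] [array([0.507, 0.033, 0.074]), np.float64(0.0)]
dish [0.45  0.232 0.01 ] [0.444 0.234 0.01 ] [array([0.446, 0.233, 0.006]), np.float64(0.004)]
knob [0.477 0.25  0.06 ] [0.469 0.261 0.06 ] [array([0.472, 0.257, 0.05 ]), np.float64(0.001)]
jar [0.395 0.441 0.04 ] [0.398 0.433 0.04 ] [array([0.397, 0.435, 0.045]), np.float64(0.004)]
bottle [ 0.373 -0.438  0.08 ] [ 0.352 -0.416  0.08 ] [array([ 0.359, -0.436,  0.058]), np.float64(0.0)]
trayc [ 0.687 -0.065  0.04 ] [ 0.682 -0.055  0.04 ] [array([ 0.685, -0.061,  0.032]), np.float64(0.003)]
railfar [0.676 0.247 0.02 ] [0.669 0.232 0.02 ] [array([0.673, 0.239, 0.025]), np.float64(0.016)]
railnear [ 0.69  -0.202  0.02 ] [ 0.683 -0.203  0.02 ] [array([ 0.687, -0.203,  0.017]), np.float64(0.006)]
inspcam [0.795 0.104 0.1  ] [0.802 0.096 0.1  ] [array([0.797, 0.1  , 0.107]), np.float64(0.0)]
```

View pics/s_crop.png

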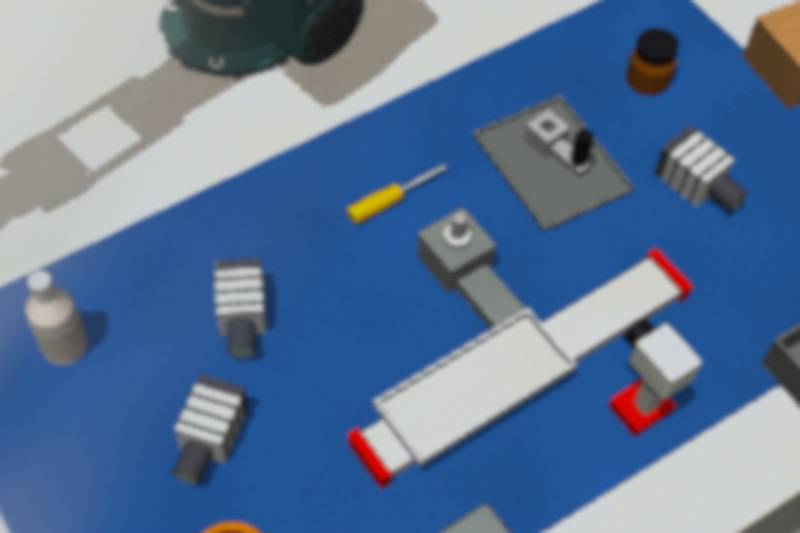

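View pics/d_crop.png

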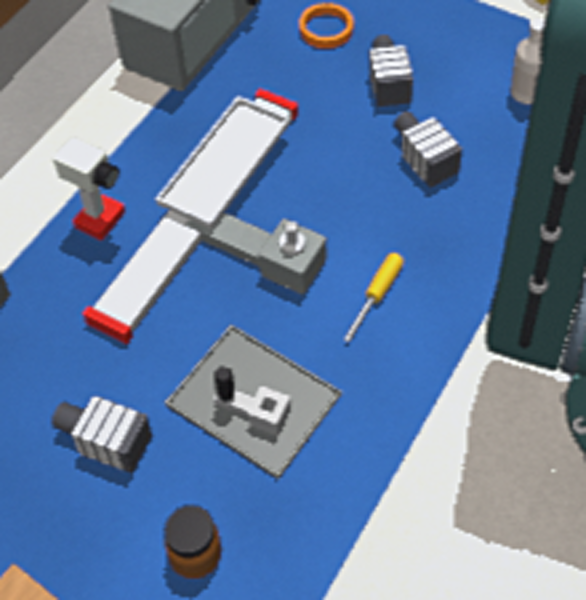

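Scene candidates for the star cameras: A (275,200), B (264,246) and C (447,150) are grey ribbed boxes with a dark barrel. The look-alikes are the yellow one at (140,265), which is a decoy, and the fixed inspection camera at (431,222). I choose A, B and C. The crank is in the dish at (392,145), the shaft at (356,170) and the tray at (362,231) at its near end. I'll move above A and B and check from close by.

step_arm(increments="4.9 -1.6 0 0 0 0;4.9 -1.6 0 0 0 0;4.9 -1.6 0 0 0 0;4.9 -1.6 0 0 0 0;4.9 -1.6 0 0 0 0", claw=-1)

```text
time: 0.65
tool_pos: [0.3616, -0.3855, 0.2052]
ee_rot: [-3.141, 0.0, 0.283]
wrist_force: [0.8, -0.2, 0.6]
width: 0.0941
```

step_arm(increments="4.9 -1.6 0 0 0 0;4.9 -1.6 0 0 0 0;4.9 -1.6 0 0 0 0;0 0 0 0 0 0;0 0 0 0 0 0")

```text
time: 1.15
tool_pos: [0.4847, -0.3015, 0.2047]
ee_rot: [-3.141, 0.001, 0.286]
wrist_force: [0.0, 0.6, 0.5]
width: 0.0942
```

Run:
```python
from h import *
o,im=wsnap("wAB");print({k:o[k].round(4) if hasattr(o[k],'round') else o[k] for k in("time","joint_positions","tool_pos","ee_rot","wrist_force")})
```

```text
{'time': 1.15, 'joint_positions': array([-6.5530e-01,  1.3490e-01,  1.3198e+00, -8.0000e-04,  1.6883e+00,
        6.2900e-01]), 'tool_pos': array([ 0.4847, -0.3015,  0.2047]), 'ee_rot': array([-3.1408e+00,  1.5000e-03,  2.8640e-01]), 'wrist_force': array([0.0162, 0.6407, 0.5491])}
```

View pics/wAB.png

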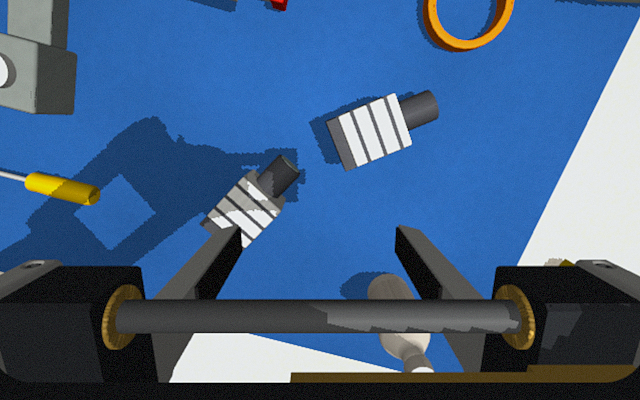

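B's lens points to the image's right and up, with its barrel tip at about (436,105) and box centre at about (370,130). A's lens is at (293,170), with its box at (243,208) partly behind a finger. I'll shift back to see A, with small test tilts to identify the arm's kinematics.

step_arm(increments="-4.5 0 0 0 0.15 0;-4.5 0 0 0 0.15 0;0 0 0 0 0.15 0;0 0 0 0 0 0;0 0 0 0 0 0")

```text
time: 1.7
tool_pos: [0.3966, -0.3288, 0.1989]
ee_rot: [3.141, -0.448, 0.279]
wrist_force: [-0.0, -0.8, 1.4]
width: 0.0939
```

Run:
```python
from h import *
o,im=wsnap("wA");print(np.r_[o["joint_positions"],o["tool_pos"],o["ee_rot"]].round(4).tolist())
```

```text
[-1.1034, -0.1327, 1.6678, 0.4404, 1.5216, 0.1854, 0.3966, -0.3288, 0.1989, 3.1414, -0.4483, 0.279]
```

step_arm(increments="0 0 0 0.15 -0.15 0;0 0 0 0.15 -0.15 0;0 0 0 0.15 -0.15 0;0 0 0 0 0 0;0 0 0 0 0 0")

```text
time: 2.25
tool_pos: [0.4004, -0.3268, 0.198]
ee_rot: [-2.835, -0.136, 0.338]
wrist_force: [-0.5, 0.6, -0.1]
width: 0.094
```

Run:
```python
from h import *
o,im=wsnap("wA2");print(np.r_[o["joint_positions"],o["tool_pos"],o["ee_rot"]].round(4).tolist())
```

```text
[-0.9401, 0.1846, 1.3146, 0.2247, 1.8944, 0.3164, 0.4004, -0.3268, 0.198, -2.8354, -0.1365, 0.3378]
```

View pics/wA2.png

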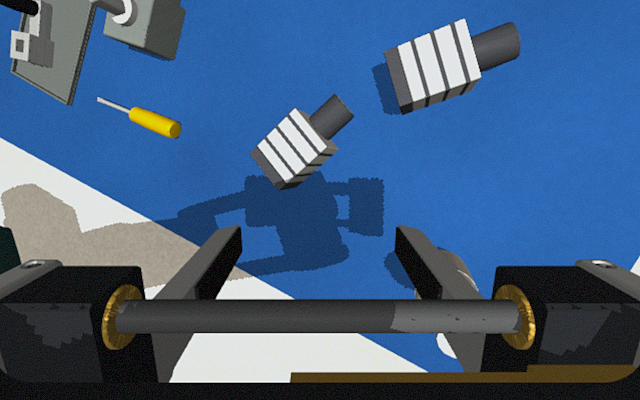

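```bash
cat > kin.py <<'E'
import numpy as np
from scipy.spatial.transform import Rotation as R
from scipy.optimize import least_squares
lo=np.array([-3.1,-.76,.27,-1.08,.17,-2.57]);hi=np.array([3.1,2.03,2.55,4.22,2.65,2.57])
Y=lambda t:R.from_euler('y',t);Z=lambda t:R.from_euler('z',t)
def fk(q,p,s4=1):
    H,e,a2,a3,L,r0=p
    A=Z(q[0]);B=A*Y(q[1]);C=B*Y(q[2]);D=C*Z(s4*q[3])*Y(q[4])
    pos=np.array([0,0,H])+A.apply([r0,e,0])+B.apply([0,0,a2])+C.apply([0,0,a3])+D.apply([0,0,L])
    return pos,D*Z(q[5]+np.pi/2)
def ik(pos,Rt,p,q0,s4=1):
    f=lambda q:(lambda P,Q:np.r_[(P-pos)*10,(Rt.inv()*Q).as_rotvec()])(*fk(q,p,s4))
    best=None
    for k in range(12):
        x=np.clip(q0+(0 if k==0 else np.random.default_rng(k).normal(0,.6,6)),lo+.01,hi-.01)
        r=least_squares(f,x,bounds=(lo,hi))
        if r.cost<1e-8: return r.x,r.cost
        if best is None or r.cost<best[1]: best=(r.x,r.cost)
    return best
E
cat > meas.py <<'E'
from h import *
def camera_pose(name,box,z=.056):
    im=cv2.imread(f"pics/{name}.png");c=wcam(name);x0,y0,x1,y1=box
    hsv=cv2.cvtColor(im,cv2.COLOR_BGR2HSV)
    wh=(hsv[...,1]<60)&(hsv[...,2]>150);gr=(hsv[...,1]<90)
    def pts(m):
        v,u=np.nonzero(m[y0:y1,x0:x1]);return np.array([onz(c,(a+x0,b+y0),z)[:2] for a,b in zip(u,v)])
    mk=np.zeros(wh.shape,np.uint8);mk[y0:y1,x0:x1]=wh[y0:y1,x0:x1];mk=cv2.morphologyEx(mk,cv2.MORPH_OPEN,np.ones((3,3)))
    W=pts(mk>0);G=pts(gr)
    (ct,sz,an)=cv2.minAreaRect((W*1000).astype(np.float32));ct=np.array(ct)/1000
    a=np.radians(an);e1=np.array([np.cos(a),np.sin(a)]);e2=np.array([-e1[1],e1[0]])
    m=G.mean(0);out=[]
    # lens axis: direction in which the grey blob sticks out most from the white centre
    ex=max([(np.percentile((G-ct)@d,99.5),tuple(d)) for d in(e1,-e1,e2,-e2)])
    d=np.array(ex[1]);n=np.array([-d[1],d[0]])
    print(name,"white ctr",ct.round(4),"size",np.round(sz,1),"axis",d.round(3),"az",round(np.degrees(np.arctan2(d[1],d[0])),1),"along",[round(1000*np.percentile((G-ct)@d,k),1) for k in(.3,99.7)],"white along",[round(1000*np.percentile((W-ct)@d,k),1) for k in(.5,99.5)],"across",[round(1000*np.percentile((W-ct)@n,k),1) for k in(.5,99.5)])
    return ct,d
E
python3 - <<'E'
from h import *;from kin import *
D=np.array([[-1.39013914,.0879331848,1.37226423,0,1.68360528,-.103094794,.15387222,-.52745387,.20431106,-3.13939354,-.0002,.28375],
[-.6553,.1349,1.3198,-.0008,1.6883,.6290,.4847,-.3015,.2047,-3.1408,.0015,.2864],
[-1.1034, -0.1327, 1.6678, 0.4404, 1.5216, 0.1854, 0.3966, -0.3288, 0.1989, 3.1414, -0.4483, 0.279],
[-0.9401, 0.1846, 1.3146, 0.2247, 1.8944, 0.3164, 0.4004, -0.3268, 0.198, -2.8354, -0.1365, 0.3378]])
for s in(1,-1):
    f=lambda p:np.concatenate([fk(d[:6],p,s)[0]-d[6:9] for d in D])
    r=least_squares(f,[.1,.05,.46,.5,.4,0]);print(s,r.x.round(4),r.cost**.5,[round((R.from_euler('xyz',d[9:]).inv()*fk(d[:6],r.x,s)[1]).magnitude(),3) for d in D])
from meas import camera_pose
camera_pose("wA2",(235,88,370,195));camera_pose("wA2",(375,10,530,120));camera_pose("wAB",(310,80,445,175))
E
```

```text
1 [ 0.0339  0.0558  0.4716  0.5084  0.3556 -0.0015] 0.0030816138569455987 [0.0, 0.0, 0.0, 0.0]
-1 [-3.000e-04  7.610e-02  7.700e-03 -3.006e-01 -2.280e-01  8.107e-01] 0.07476401057611329 [0.0, 0.002, 0.881, 0.449]
wA2 white ctr [ 0.4329 -0.2323] size [55.4 61.4] axis [ 0.884 -0.467] az -27.8 along [np.float64(-43.5), np.float64(71.8)] white along [np.float64(-30.3), np.float64(30.4)] across [np.float64(-27.1), np.float64(27.7)]
wA2 white ctr [ 0.5579 -0.3417] size [55.5 61.1] axis [ 0.628 -0.778] az -51.1 along [np.float64(-43.6), np.float64(64.9)] white along [np.float64(-30.3), np.float64(30.3)] across [np.float64(-27.4), np.float64(27.2)]
wAB white ctr [ 0.5581 -0.3415] size [55.6 61.4] axis [ 0.63  -0.777] az -50.9 along [np.float64(-44.0), np.float64(64.8)] white along [np.float64(-30.4), np.float64(30.4)] across [np.float64(-27.4), np.float64(27.6)]
```

```bash
cat > plan.py <<'E'
from h import *;from kin import *
P=[.0339,.0558,.4716,.5084,.3556,-.0015];h=.015;U=np.array([0,0,1.])
def gframe(d,al,sg):
    xc=np.r_[d,0]/np.linalg.norm(d);zt=-np.cos(al)*U-np.sin(al)*xc;xt=sg*(-np.cos(al)*xc+np.sin(al)*U)
    return np.c_[xt,np.cross(zt,xt),zt]
def rframe(az,al,sg):
    d=np.array([np.cos(az),np.sin(az),0]);zt=np.cos(al)*d-np.sin(al)*U;xt=sg*(-np.cos(al)*U-np.sin(al)*d)
    return np.c_[xt,np.cross(zt,xt),zt]
def tcp(G,F,h=h): return G+h*F[:,2]
E
python3 - <<'E'
from plan import *
s=cam("scene");d=cam("side")
for (u,v) in[(375,402),(530,312),(577,365),(420,465)]: print("tray",onz(s,(185+u/2.667,85+v/2.667),.045).round(4))
for (u,v) in[(237,97),(293,110),(215,223),(158,200)]: print("trayS",onz(d,(190+u/2.664,150+v/2.664),.045).round(4))
print("shaft top s",onz(s,(185+459/2.667,85+218/2.667),.1),onz(d,(190+291/2.664,150+228/2.664),.1))
C={"A":((.4329,-.2323),(.884,-.467)),"B":((.558,-.3416),(.629,-.7775)),"C":((.58,.37),(.9,-.1))}
q0=np.array([-.6,.1,1.4,.1,1.6,.3])
for n in"AB":
  c,dd=map(np.array,C[n]);G=np.r_[c-.0105*dd,.028]
  for al in(0,20,35,45,55):
    for sg in(1,-1):
      F=gframe(dd,np.radians(al),sg);q,e=ik(tcp(G,F),R.from_matrix(F),P,q0)
      q2,e2=ik(tcp(G,F)+[0,0,.12],R.from_matrix(F),P,q)
      print(n,al,sg,"ok" if e<1e-6 else "--","ok" if e2<1e-6 else "--",q.round(2))
for al in(0,20,35,45,55):
  for az in(90,45,0,-45,-90):
    for sg in(1,-1):
      F=rframe(np.radians(az),np.radians(al),sg);q,e=ik(tcp(np.array([.685,-.06,.069]),F),R.from_matrix(F),P,q0)
      if e<1e-6: print("rel",al,az,sg,q.round(2))
E
```

```text
tray [ 0.6439 -0.1703  0.045 ]
tray [0.6403 0.0514 0.045 ]
tray [0.7277 0.0551 0.045 ]
tray [ 0.7364 -0.17    0.045 ]
trayS [ 0.7276 -0.1681  0.045 ]
trayS [ 0.6388 -0.1877  0.045 ]
trayS [0.6234 0.0476 0.045 ]
trayS [0.7167 0.054  0.045 ]
shaft top s [0.51227447 0.03167189 0.1       ] [0.50346298 0.03530089 0.1       ]
A 0 1 ok ok [-0.61 -0.02  1.87 -0.    1.3  -1.69]
A 0 -1 ok ok [-0.61 -0.02  1.87 -0.    1.3   1.45]
A 20 1 ok ok [-0.58  0.23  1.63 -0.03  1.63 -1.67]
A 20 -1 ok ok [-0.58  0.23  1.63 -0.03  1.63  1.48]
A 35 1 ok ok [-0.57  0.42  1.47 -0.05  1.86 -1.66]
A 35 -1 ok ok [-0.57  0.42  1.47 -0.05  1.86  1.48]
A 45 1 ok ok [-0.57  0.54  1.37 -0.06  2.01 -1.66]
A 45 -1 ok ok [-0.57  0.54  1.37 -0.06  2.01  1.49]
A 55 1 ok ok [-0.56  0.65  1.29 -0.08  2.15 -1.66]
A 55 -1 ok ok [-0.56  0.65  1.29 -0.08  2.15  1.48]
B 0 1 ok ok [-0.63  0.32  1.48 -0.    1.35 -1.31]
B 0 -1 ok ok [-0.63  0.32  1.48  0.    1.35  1.83]
B 20 1 ok ok [-0.67  0.57  1.17  0.08  1.75 -1.35]
B 20 -1 ok ok [-0.67  0.57  1.17  0.08  1.75  1.79]
B 35 1 ok ok [-0.69  0.76  0.94  0.13  2.04 -1.35]
B 35 -1 ok
[... 952 characters left out ...]
 0 -1 [-0.28 -0.09  2.15  1.04  0.27  0.39]
rel 35 -90 1 [ 0.23  0.54  1.39 -0.92  1.55  0.42]
rel 45 90 -1 [-0.49  0.57  1.24  0.68  1.72 -0.52]
rel 45 45 -1 [-0.52  0.19  1.76  0.86  1.12 -0.1 ]
rel 45 0 1 [-0.26 -0.05  2.01  0.43  0.45 -2.15]
rel 45 0 -1 [-0.26 -0.05  2.01  0.43  0.45  0.99]
rel 45 -45 1 [ 0.1   0.12  1.84 -0.85  0.82 -0.2 ]
rel 45 -90 1 [ 0.18  0.48  1.37 -0.77  1.5   0.32]
rel 55 90 -1 [-0.43  0.51  1.25  0.55  1.65 -0.46]
rel 55 45 -1 [-0.44  0.2   1.67  0.64  1.13  0.11]
rel 55 0 1 [-0.24  0.02  1.87  0.22  0.67 -1.94]
rel 55 0 -1 [-0.24  0.02  1.87  0.22  0.67  1.21]
rel 55 -45 1 [ 0.04  0.14  1.74 -0.57  0.91 -0.47]
rel 55 -90 1 [ 0.12  0.44  1.35 -0.61  1.45  0.22]
```

```bash
cat > go.py <<'E'
from plan import *
def go(pos,F,first="t",stp=4.5,o=None):
    """print tool-frame rows from the present pose to pos,F (3x3)"""
    o=o or get_obs();F0=rot(o["ee_rot"]);w=R.from_matrix(F0.T@F).as_rotvec();dp=np.asarray(pos)-o["tool_pos"]
    n=int(np.ceil(max(np.linalg.norm(w)/.145,np.abs(w).max()/.145,1e-9)))
    tf=(F0 if first=="t" else F).T@dp*100;m=int(np.ceil(np.linalg.norm(tf)/stp))
    a=f"ROT x{n}: 0 0 0 "+" ".join(f"{x:.3f}" for x in w/n)+f" total {w.round(3)}"
    b=f"TRANS x{m}: "+" ".join(f"{x:.2f}" for x in tf/max(m,1))+f" 0 0 0 total {tf.round(2)}"
    print("\n".join((b,a) if first=="t" else (a,b)))
def down(yaw):
    return R.from_euler('xyz',[np.pi,0,yaw]).as_matrix()
E
python3 -c "
from go import *
go([.56,-.04,.27],down(0),'r')"
```

```text
ROT x4: 0 0 0 -0.081 -0.021 0.089 total [-0.324 -0.084  0.354]
TRANS x8: 2.01 -3.58 -0.89 0 0 0 total [ 16.05 -28.68  -7.09]
```

step_arm(increments="0 0 -1 -0.081 -0.021 0.089;0 0 0 -0.081 -0.021 0.089;0 0 0 -0.081 -0.021 0.089;0 0 0 -0.081 -0.021 0.089;2 -3.6 -0.8 0 0 0")

```text
time: 2.8
tool_pos: [0.4163, -0.2947, 0.218]
ee_rot: [3.138, -0.001, -0.009]
wrist_force: [0.2, 0.6, 0.8]
width: 0.0942
```

step_arm(increments="2 -3.6 -0.8 0 0 0;2 -3.6 -0.8 0 0 0;2 -3.6 -0.8 0 0 0;2 -3.6 -0.8 0 0 0;2 -3.6 -0.8 0 0 0")

```text
time: 3.3
tool_pos: [0.5185, -0.1135, 0.2593]
ee_rot: [3.142, -0.004, -0.004]
wrist_force: [-0.1, -0.2, -0.1]
width: 0.094
```

step_arm(increments="2 -3.6 -0.8 0 0 0;2 -3.6 -0.8 0 0 0;0 0 0 0 0 0;0 0 0 0 0 0;0 0 0 0 0 0")

```text
time: 3.8
tool_pos: [0.5582, -0.0442, 0.2734]
ee_rot: [-3.141, -0.0, -0.005]
wrist_force: [0.4, 0.6, 0.1]
width: 0.094
```

```bash
python3 -c "
from go import *
o,im=wsnap('wT');print(o['tool_pos'],o['ee_rot'],o['time'])"
```

```text
[ 0.55824097 -0.04421398  0.27344157] [-3.14082051e+00 -2.47474692e-04 -5.07569021e-03] 3.8
```

View pics/wT.png

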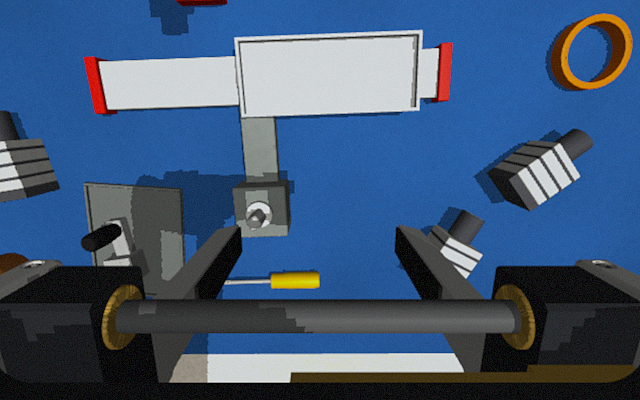

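Run:
```python
from go import *
im=cv2.imread("pics/wT.png");c=wcam("wT")
for z in(.045,):
  for p in[(236,38),(421,31),(421,110),(242,117)]: print(onz(c,p,z).round(4))
g=cv2.cvtColor(im,cv2.COLOR_BGR2HSV)
m=((g[...,1]<40)&(g[...,2]>190)).astype(np.uint8)
m[:,:244]=0;m[:,416:]=0;m[:34]=0;m[112:]=0
m=cv2.morphologyEx(m,cv2.MORPH_OPEN,np.ones((5,5)))
n,l,st,_=cv2.connectedComponentsWithStats(m);k=1+st[1:,4].argmax();print(st[k])
v,u=np.nonzero(l==k);W=np.array([onz(c,(a,b),.035)[:2] for a,b in zip(u,v)])
r=cv2.minAreaRect((W*1000).astype(np.float32));print("floor",r)
print("rail near/far",onz(c,(445,72),.02),onz(c,(95,84),.02))
print("shoulder",onz(c,(262,210),.064))
cv2.imwrite("pics/crop1.png",cv2.resize(im[170:300,70:310],(800,433),interpolation=cv2.INTER_CUBIC))
```

```text
[0.7227 0.0525 0.045 ]
[ 0.7291 -0.1673  0.045 ]
[ 0.639  -0.1742  0.045 ]
[0.6316 0.0513 0.045 ]
[  244    37   169    75 11973]
floor ((679.4509887695312, -56.66919708251953), (86.14852142333984, 211.59619140625), 1.5552318096160889)
rail near/far [ 0.6867566  -0.20953165  0.02      ] [0.67449339 0.24700985 0.02      ]
shoulder [0.51458545 0.02846497 0.064     ]
```

View pics/crop1.png

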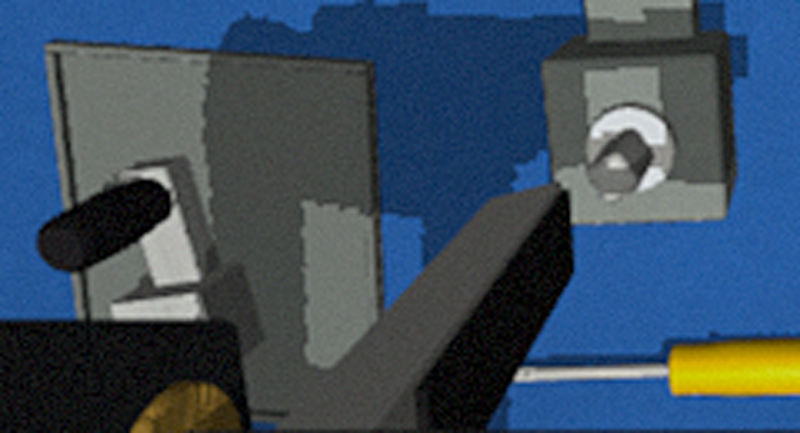

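```bash
cat >> go.py <<'E'
AL=np.radians(45)
def pick(c,d,sg=-1,back=.12,first="r",al=AL):
    d=np.array(d);G=np.r_[np.array(c)-.0105*d,.028];F=gframe(d,al,sg);T=tcp(G,F)
    print("TCP grasp",T.round(4));go(T-back*F[:,2],F,first);return T,F
def chk(pos,F,q0=None,n=8):
    """joint path on the straight pose line from the present pose"""
    o=get_obs();q=o["joint_positions"];F0=R.from_matrix(rot(o["ee_rot"]));w=(F0.inv()*R.from_matrix(F)).as_rotvec()
    for k in range(1,n+1):
        t=k/n;q,e=ik(o["tool_pos"]+t*(np.asarray(pos)-o["tool_pos"]),F0*R.from_rotvec(t*w),P,q);print(q.round(2),"" if e<1e-5 else "BAD %.4f"%e)
E
python3 -c "
from go import *
T,F=pick((.4329,-.2323),(.884,-.467))
chk(T-.12*F[:,2],F,n=4)"
```

```text
TCP grasp [ 0.4142 -0.2224  0.0174]
ROT x7: 0 0 0 0.027 -0.110 0.065 total [ 0.188 -0.769  0.456]
TRANS x7: 2.14 3.21 1.32 0 0 0 total [14.95 22.46  9.21]
[-0.29  0.25  1.14  0.    1.94  1.41] 
[-0.38  0.38  1.1  -0.01  2.05  1.42] 
[-0.47  0.53  1.05 -0.03  2.16  1.45] 
[-0.56  0.69  0.97 -0.07  2.27  1.48]
```

step_arm(increments="0 0 0 0.027 -0.11 0.065;0 0 0 0.027 -0.11 0.065;0 0 0 0.027 -0.11 0.065;0 0 0 0.027 -0.11 0.065;0 0 0 0.027 -0.11 0.065")

```text
time: 4.35
tool_pos: [0.5591, -0.0448, 0.2731]
ee_rot: [-3.094, 0.567, -0.329]
wrist_force: [0.6, 0.4, -0.7]
width: 0.0939
```

step_arm(increments="0 0 0 0.027 -0.11 0.065;0 0 0 0.027 -0.11 0.065;2.1 3.2 1.3 0 0 0;2.1 3.2 1.3 0 0 0;2.1 3.2 1.3 0 0 0")

```text
time: 4.85
tool_pos: [0.5285, -0.1386, 0.1987]
ee_rot: [-3.14, 0.788, -0.485]
wrist_force: [0.2, -0.2, 0.6]
width: 0.0941
```

step_arm(increments="2.1 3.2 1.3 0 0 0;2.1 3.2 1.3 0 0 0;2.1 3.2 1.3 0 0 0;2.1 3.2 1.3 0 0 0;0 0 0 0 0 0")

```text
time: 5.35
tool_pos: [0.4859, -0.2637, 0.0996]
ee_rot: [3.142, 0.795, -0.492]
wrist_force: [-0.2, 0.1, -0.8]
width: 0.0944
```

```bash
python3 -c "
from go import *
o,im=wsnap('wA3');print(o['tool_pos'],o['ee_rot'],o['time'])
T,F=pick((.4329,-.2323),(.884,-.467))
go(T,F,'r',stp=3)"
```

```text
[ 0.48589833 -0.26369909  0.09964878] [ 3.14159217  0.79452514 -0.49222217] 5.35
TCP grasp [ 0.4142 -0.2224  0.0174]
ROT x1: 0 0 0 -0.004 0.007 -0.002 total [-0.004  0.007 -0.002]
TRANS x1: 0.10 -0.08 -0.16 0 0 0 total [ 0.1  -0.08 -0.16]
ROT x1: 0 0 0 -0.004 0.007 -0.002 total [-0.004  0.007 -0.002]
TRANS x4: 0.02 -0.02 2.96 0 0 0 total [ 0.1  -0.08 11.84]
```

View pics/wA3.png

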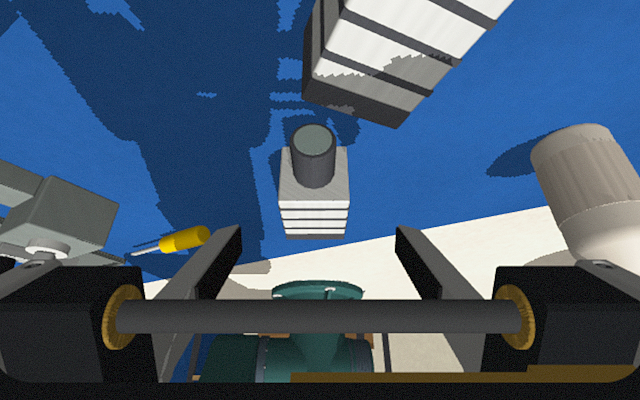

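```bash
python3 -c "
from go import *
T,F=pick((.4329,-.2323),(.884,-.467),al=np.radians(35),back=.1)
print(100*F.T@(T-(T-.1*F[:,2])))"
```

```text
TCP grasp [ 0.416  -0.2234  0.0157]
ROT x2: 0 0 0 -0.002 0.091 -0.001 total [-0.004  0.182 -0.002]
TRANS x1: -1.70 -0.08 1.70 0 0 0 total [-1.7  -0.08  1.7 ]
[ 1.38254397e-15 -5.94232702e-16  1.00000000e+01]
```

step_arm(increments="0 0 0 -0.002 0.091 0;0 0 0 -0.002 0.091 0;-1.7 -0.1 1.7 0 0 0;0 0 2 0 0 0;0 0 2 0 0 0")

```text
time: 5.9
tool_pos: [0.4496, -0.2369, 0.0687]
ee_rot: [3.14, 0.601, -0.483]
wrist_force: [0.2, 0.1, -0.5]
width: 0.094
```

step_arm(increments="0 0 2 0 0 0;0 0 2 0 0 0;0 0 1.5 0 0 0;0 0 0 0 0 0;0 0 0 0 0 0")

```text
time: 6.4
tool_pos: [0.422, -0.2229, 0.0227]
ee_rot: [3.139, 0.604, -0.483]
wrist_force: [0.5, -0.5, -0.3]
width: 0.0939
```

```bash
python3 -c "
from go import *
print(get_obs()['tool_pos'])
T,F=pick((.4329,-.2323),(.884,-.467),al=np.radians(35),back=0)"
```

```text
[ 0.42200354 -0.22294228  0.02267717]
TCP grasp [ 0.416  -0.2234  0.0157]
ROT x1: 0 0 0 0.004 -0.007 0.003 total [ 0.004 -0.007  0.003]
TRANS x1: -0.02 0.32 0.86 0 0 0 total [-0.02  0.32  0.86]
```

step_arm(increments="0 0.3 0.8 0 0 0;0 0 0 0 0 0")

```text
time: 6.6
tool_pos: [0.4158, -0.2238, 0.0149]
ee_rot: [3.139, 0.605, -0.483]
wrist_force: [-0.4, -0.3, -0.4]
width: 0.0941
```

step_arm(increments="0 0 0 0 0 0;0 0 0 0 0 0;0 0 0 0 0 0;0 0 0 0 0 0;0 0 0 0 0 0", claw=1)

```text
time: 7.1
tool_pos: [0.416, -0.2235, 0.0148]
ee_rot: [3.14, 0.606, -0.483]
wrist_force: [1.8, 3.2, -0.7]
width: 0.057
```

step_arm(increments="0 0 0 0 0 0;0 0 0 0 0 0;0 0 0 0 0 0")

```text
time: 7.4
tool_pos: [0.4161, -0.2234, 0.0148]
ee_rot: [3.14, 0.605, -0.483]
wrist_force: [0.8, 0.3, -0.0]
width: 0.0558
```

```bash
cat >> go.py <<'E'
YT=.028;TC=np.array([.680,-.058])
def slot(y): return TC+y*np.array([-np.sin(YT),np.cos(YT)])
def place(y,d,c,az=90,o=None,lift=.0,save=None):
    """release TCP pose for the camera (white centre c, axis d) now held, from the measured grasp pose"""
    o=o or get_obs();F0=rot(o["ee_rot"]);xc=np.r_[d,0]/np.linalg.norm(d)
    C0=np.c_[xc,np.cross(U,xc),U];M=np.r_[np.array(c)+.013*xc[:2],.028]   # mid point, x lens, z up
    a=np.radians(az)+YT;dr=np.array([np.cos(a),np.sin(a),0]);C1=np.c_[U,np.cross(-dr,U),-dr]
    Q=C1@C0.T;s=slot(y);F=Q@F0;T=np.r_[s,.035+.0575+lift]+Q@(o["tool_pos"]-M)
    if save: np.savez(save,T=T,F=F)
    return T,F
E
python3 -c "
from go import *
print(get_obs()['width'],get_obs()['tool_pos'])
T,F=place(.077,(.884,-.467),(.4329,-.2323),save='pA')
print(T,R.from_matrix(F).as_euler('xyz'))
F0=rot(get_obs()['ee_rot']);print('rel rot tool',R.from_matrix(F0.T@F).as_rotvec())
chk(T+[0,0,.12],F,n=8)
"
```

```text
0.055825135199122154 [ 0.41606565 -0.22339588  0.01484081]
[0.67746628 0.03212359 0.06045588] [ 3.13385589 -0.96531817  1.60371267]
rel rot tool [ 0.39650837  0.9297384  -2.19065188]
[-0.54  0.35  1.47  0.04  1.81  1.26] 
[-0.53  0.31  1.47  0.14  1.78  1.02] 
[-0.52  0.28  1.46  0.26  1.75  0.78] 
[-0.52  0.28  1.45  0.38  1.74  0.54] 
[-0.51  0.3   1.42  0.51  1.74  0.3 ] 
[-0.5   0.34  1.37  0.64  1.76  0.06] 
[-0.47  0.41  1.3   0.76  1.8  -0.17] 
[-0.44  0.5   1.2   0.88  1.87 -0.39]
```

step_arm(increments="-1.4 0 -2.1 0 0 0;-2.9 0 -4 0 0 0;-2.9 0 -4 0 0 0;-1.4 0 -2.1 0 0 0;0 0 0 0 0 0")

```text
time: 7.9
tool_pos: [0.4167, -0.2241, 0.1676]
ee_rot: [3.138, 0.596, -0.484]
wrist_force: [0.7, -1.0, -3.8]
width: 0.0559
```

step_arm(increments="0 0 0 0.0233 0.0547 -0.129;0 0 0 0.0233 0.0547 -0.129;0 0 0 0.0233 0.0547 -0.129;0 0 0 0.0233 0.0547 -0.129;0 0 0 0.0233 0.0547 -0.129")

```text
time: 8.4
tool_pos: [0.4141, -0.222, 0.1612]
ee_rot: [-2.758, 0.201, 0.152]
wrist_force: [-0.1, -0.2, -3.0]
width: 0.0557
```

step_arm(increments="0 0 0 0.0233 0.0547 -0.129;0 0 0 0.0233 0.0547 -0.129;0 0 0 0.0233 0.0547 -0.129;0 0 0 0.0233 0.0547 -0.129;0 0 0 0.0233 0.0547 -0.129")

```text
time: 8.9
tool_pos: [0.4139, -0.2221, 0.1613]
ee_rot: [-2.668, -0.326, 0.619]
wrist_force: [-0.1, 0.1, -3.9]
width: 0.056
```

step_arm(increments="0 0 0 0.0233 0.0547 -0.129;0 0 0 0.0233 0.0547 -0.129;0 0 0 0.0233 0.0547 -0.129;0 0 0 0.0233 0.0547 -0.129;0 0 0 0.0233 0.0547 -0.129")

```text
time: 9.4
tool_pos: [0.4141, -0.2223, 0.1611]
ee_rot: [-2.89, -0.827, 1.218]
wrist_force: [-0.2, 0.8, -2.6]
width: 0.0557
```

step_arm(increments="0 0 0 0.0233 0.0547 -0.129;0 0 0 0.0233 0.0547 -0.129;0 0 0 0 0 0;0 0 0 0 0 0")

```text
time: 9.8
tool_pos: [0.4146, -0.2223, 0.1619]
ee_rot: [3.141, -0.967, 1.597]
wrist_force: [-0.3, -0.3, -3.8]
width: 0.0559
```

```bash
python3 -c "
from go import *
p=np.load('pA.npz');o=get_obs();print(o['width'],o['joint_positions'].round(2))
go(p['T']+[0,0,.1],p['F'],'r')"
```

```text
0.0559151196150679 [-0.97  0.44  1.33  0.58  2.17 -0.87]
ROT x1: 0 0 0 -0.002 -0.002 -0.004 total [-0.002 -0.002 -0.004]
TRANS x9: 1.54 3.00 2.28 0 0 0 total [13.86 26.96 20.49]
```

step_arm(increments="1.54 3 2.28 0 0 0;1.54 3 2.28 0 0 0;1.54 3 2.28 0 0 0;1.54 3 2.28 0 0 0;1.54 3 2.28 0 0 0")

```text
time: 10.3
tool_pos: [0.5617, -0.0795, 0.1633]
ee_rot: [3.136, -0.963, 1.602]
wrist_force: [-0.3, -0.6, -3.2]
width: 0.0559
```

step_arm(increments="1.54 3 2.28 0 0 0;1.54 3 2.28 0 0 0;1.54 3 2.28 0 0 0;1.54 3 2.28 0 0 0;0 0 0 0 0 0")

```text
time: 10.8
tool_pos: [0.6788, 0.0372, 0.1625]
ee_rot: [3.133, -0.964, 1.61]
wrist_force: [-0.5, -0.7, -3.5]
width: 0.056
```

```bash
python3 -c "
from go import *
p=np.load('pA.npz');o,im=wsnap('wP1');print(o['width'],o['tool_pos'],o['joint_positions'].round(2))
go(p['T']+[0,0,.004],p['F'],'r',stp=2.5)
a=snapshot('scene')[:,:,::-1];cv2.imwrite('pics/sP1.png',cv2.resize(np.ascontiguousarray(a[100:300,250:500]),(750,600),interpolation=cv2.INTER_CUBIC))"
```

```text
0.056010074928365766 [0.67880686 0.03718002 0.16253106] [-0.43  0.58  1.12  0.88  1.86 -0.39]
ROT x1: 0 0 0 -0.005 0.002 0.002 total [-0.005  0.002  0.002]
TRANS x4: -2.05 -0.01 1.33 0 0 0 total [-8.2  -0.06  5.32]
```

View pics/sP1.png

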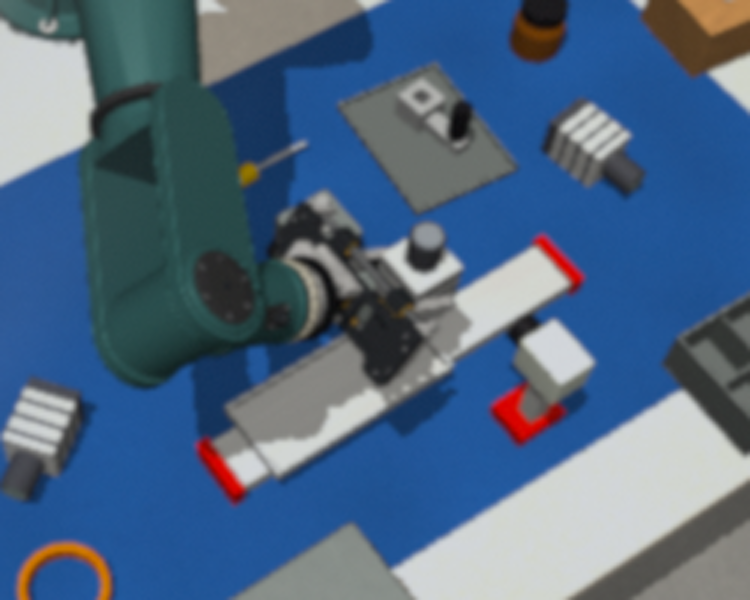

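step_arm(increments="-2.05 0 1.33 -0.005 0.002 0.002;-2.05 0 1.33 0 0 0;-2.05 0 1.33 0 0 0;-2.05 0 1.33 0 0 0;0 0 0 0 0 0")

```text
time: 11.4
tool_pos: [0.6771, 0.0287, 0.0619]
ee_rot: [3.139, -0.969, 1.593]
wrist_force: [0.2, 0.5, -3.7]
width: 0.0559
```

```bash
python3 -c "
from go import *
p=np.load('pA.npz');o=get_obs();print(o['tool_pos'],o['wrist_force'])
go(p['T'],p['F'],'r',stp=.3)"
```

```text
[0.67714126 0.02866016 0.06191454] [ 0.17148352  0.51570866 -3.68068576]
ROT x1: 0 0 0 0.004 -0.003 -0.006 total [ 0.004 -0.003 -0.006]
TRANS x2: 0.04 0.02 0.18 0 0 0 total [0.08 0.04 0.37]
```

step_arm(increments="0.04 0 0.18 0.004 -0.003 -0.006;0.04 0 0.18 0 0 0;-0.08 0 0.06 0 0 0;0 0 0 0 0 0")

```text
time: 11.8
tool_pos: [0.6785, 0.0333, 0.0631]
ee_rot: [3.124, -0.963, 1.615]
wrist_force: [0.7, -0.4, -3.3]
width: 0.0558
```

step_arm(increments="-0.08 0 0.06 0 0 0;0 0 0 0 0 0;0 0 0 0 0 0")

```text
time: 12.1
tool_pos: [0.6784, 0.0332, 0.0616]
ee_rot: [3.125, -0.964, 1.614]
wrist_force: [0.2, 0.9, -3.1]
width: 0.056
```

step_arm(increments="-0.08 0 0.06 0 0 0;0 0 0 0 0 0")

```text
time: 12.3
tool_pos: [0.6784, 0.0332, 0.0604]
ee_rot: [3.126, -0.964, 1.614]
wrist_force: [0.3, -0.1, -3.2]
width: 0.0561
```

step_arm(increments="-0.08 0 0.06 0.004 0 -0.01;0 0 0 0 0 0")

```text
time: 12.5
tool_pos: [0.6784, 0.0334, 0.0604]
ee_rot: [3.114, -0.965, 1.633]
wrist_force: [-1.2, 0.1, 0.1]
width: 0.0558
```

step_arm(increments="-0.08 0 0.06 0 0 0;0 0 0 0 0 0")

```text
time: 12.7
tool_pos: [0.6784, 0.0333, 0.0604]
ee_rot: [3.113, -0.965, 1.634]
wrist_force: [-3.0, -1.8, 5.7]
width: 0.0558
```

step_arm(increments="0.08 0 -0.06 -0.004 0 0.01;0 0 0 0 0 0")

```text
time: 12.9
tool_pos: [0.6786, 0.0332, 0.0602]
ee_rot: [3.124, -0.964, 1.615]
wrist_force: [-1.3, -1.5, 3.0]
width: 0.0556
```

step_arm(increments="0 0 0 0 0 0;0 0 0 0 0 0;0 0 0 0 0 0;0 0 0 0 0 0", claw=-1)

```text
time: 13.3
tool_pos: [0.6785, 0.0333, 0.0591]
ee_rot: [3.126, -0.964, 1.614]
wrist_force: [-0.4, -0.2, 0.1]
width: 0.0846
```

step_arm(increments="0 0 -2 0 0 0;0 0 -4 0 0 0;0 0 -5 0 0 0;0 0 0 0 0 0")

```text
time: 13.7
tool_pos: [0.6828, -0.0627, 0.1265]
ee_rot: [3.111, -0.959, 1.621]
wrist_force: [0.5, 0.1, 0.6]
width: 0.0937
```

```bash
python3 -c "
from go import *
o,im=wsnap('wP1b');print(o['width'],o['tool_pos'],o['joint_positions'].round(2))
T,F=pick((.558,-.3416),(.629,-.7775))
G=T-.12*F[:,2]
print('q',ik(G,R.from_matrix(F),P,o['joint_positions'])[0].round(2))
"
```

```text
0.0937437901254479 [ 0.68280133 -0.06272952  0.12650044] [-0.54  0.69  1.02  0.83  1.93 -0.48]
TCP grasp [ 0.5447 -0.3252  0.0174]
ROT x19: 0 0 0 -0.012 -0.037 0.139 total [-0.225 -0.7    2.636]
TRANS x8: 2.00 3.42 -1.61 0 0 0 total [ 16.03  27.34 -12.88]
q [-0.74  1.06  0.27  0.25  2.42  1.89]
```

View pics/wP1b.png

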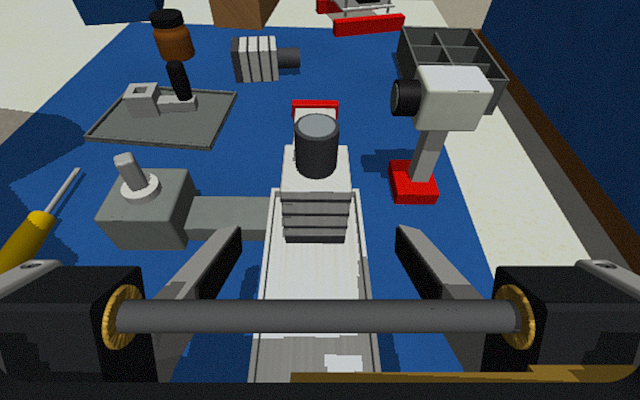

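```bash
python3 -c "
from go import *
o=get_obs();d=np.array((.629,-.7775))
al=np.radians(35);F=gframe(d,al,-1);T=tcp(np.r_[np.array((.558,-.3416))-.0105*d,.028],F)
print('T',T);S=T-.1*F[:,2];H=S+[0,0,.1];print('stand',S)
F0=rot(o['ee_rot'])
mid=H
print('trans',(F0.T@(mid-o['tool_pos'])*100).round(2),'rot',R.from_matrix(F0.T@F).as_rotvec().round(3))
o2=dict(o);o2['tool_pos']=mid
q=o['joint_positions'];w=R.from_matrix(F0.T@F).as_rotvec()
for t in np.linspace(0,1,7): q,e=ik(mid,R.from_matrix(F0)*R.from_rotvec(t*w),P,q);print(q.round(2),e<1e-6)
print(ik(S,R.from_matrix(F),P,q)[0].round(2))
"
```

```text
T [ 0.5459842  -0.32674741  0.01571272]
stand [ 0.58205951 -0.37133969  0.09762792]
trans [-11.54 -10.71 -29.55] rot [-0.449 -0.641  2.577]
[-0.91  0.96  0.42  0.84  2.42 -0.48] True
[-0.91  0.84  0.56  0.72  2.3  -0.15] True
[-0.88  0.77  0.61  0.6   2.23  0.23] True
[-0.84  0.76  0.58  0.47  2.22  0.64] True
[-0.79  0.81  0.48  0.35  2.29  1.06] True
[-0.74  0.92  0.27  0.27  2.43  1.48] False
[-0.72  0.93  0.27  0.2   2.44  1.88] False
[-0.7   0.95  0.46  0.15  2.33  1.83]
```

```bash
cat > still.py <<'E'
from h import *
def still(box,tag=""):
    a=cv2.imread("pics/scene0.png");b=snapshot("scene")[:,:,::-1];x0,y0,x1,y1=box;r=[]
    for i in(a,b):
        g=cv2.cvtColor(np.ascontiguousarray(i[y0:y1,x0:x1]),cv2.COLOR_BGR2HSV);m=(g[...,1]<90);v,u=np.nonzero(m);r.append((round(u.mean()+x0,1),round(v.mean()+y0,1),int(m.sum())))
    print(tag,r)
E
python3 -c "
from go import *
from still import still
still((245,222,290,270),'B');still((425,128,470,170),'C')
o=get_obs();d=np.array((.629,-.7775))
al=np.radians(35);F=gframe(d,al,-1);F0=rot(o['ee_rot']);M=np.array([.52,-.27,.19])
w=R.from_matrix(F0.T@F).as_rotvec();print('trans',(F0.T@(M-o['tool_pos'])*100).round(2))
q=o['joint_positions']
for t in np.linspace(0,1,7): q,e=ik(M,R.from_matrix(F0)*R.from_rotvec(t*w),P,q);print(q.round(2),e<1e-6)
S=np.array([ 0.58206,-0.37134,0.0976]);print('then',(F.T@(S-M)*100).round(2))
"
```

```text
B [(np.float64(262.6), np.float64(244.5), 712), (np.float64(268.5), np.float64(246.1), 310)]
C [(np.float64(446.9), np.float64(148.3), 599), (np.float64(447.0), np.float64(148.3), 600)]
trans [ -6.13 -16.61 -21.09]
[-0.89  0.59  1.05  0.69  2.23 -0.7 ] True
[-0.89  0.51  1.1   0.63  2.13 -0.29] True
[-0.86  0.45  1.12  0.54  2.07  0.14] True
[-0.81  0.43  1.1   0.44  2.04  0.57] True
[-0.75  0.46  1.03  0.33  2.08  1.02] True
[-0.69  0.52  0.94  0.23  2.16  1.45] True
[-0.66  0.61  0.83  0.18  2.28  1.88] True
then [14.95  1.55  0.81]
```

step_arm(increments="-1.02 -2.77 -3.52 0 0 0;-1.02 -2.77 -3.52 0 0 0;-1.02 -2.77 -3.52 0 0 0;-1.02 -2.77 -3.52 0 0 0;-1.02 -2.77 -3.52 0 0 0")

```text
time: 14.35
tool_pos: [0.5456, -0.2338, 0.1784]
ee_rot: [3.13, -0.967, 1.613]
wrist_force: [1.3, -1.0, -1.0]
width: 0.0941
```

step_arm(increments="-1.02 -2.77 -3.52 0 0 0;0 0 0 -0.0236 -0.0337 0.1356;0 0 0 -0.0236 -0.0337 0.1356;0 0 0 -0.0236 -0.0337 0.1356;0 0 0 -0.0236 -0.0337 0.1356")

```text
time: 14.85
tool_pos: [0.5199, -0.2687, 0.1891]
ee_rot: [-2.677, -0.695, 0.857]
wrist_force: [-0.6, -0.1, 1.2]
width: 0.094
```

step_arm(increments="0 0 0 -0.0236 -0.0337 0.1356;0 0 0 -0.0236 -0.0337 0.1356;0 0 0 -0.0236 -0.0337 0.1356;0 0 0 -0.0236 -0.0337 0.1356;0 0 0 -0.0236 -0.0337 0.1356")

```text
time: 15.35
tool_pos: [0.5199, -0.2683, 0.1894]
ee_rot: [-2.551, -0.195, 0.308]
wrist_force: [-0.6, -0.0, -0.1]
width: 0.094
```

step_arm(increments="0 0 0 -0.0236 -0.0337 0.1356;0 0 0 -0.0236 -0.0337 0.1356;0 0 0 -0.0236 -0.0337 0.1356;0 0 0 -0.0236 -0.0337 0.1356;0 0 0 -0.0236 -0.0337 0.1356")

```text
time: 15.85
tool_pos: [0.52, -0.2682, 0.1894]
ee_rot: [-2.702, 0.296, -0.194]
wrist_force: [0.1, 0.9, -0.7]
width: 0.0939
```

step_arm(increments="0 0 0 -0.0236 -0.0337 0.1356;0 0 0 -0.0236 -0.0337 0.1356;0 0 0 -0.0236 -0.0337 0.1356;0 0 0 -0.0236 -0.0337 0.1356;0 0 0 -0.0236 -0.0337 0.1356")

```text
time: 16.35
tool_pos: [0.5202, -0.2682, 0.1894]
ee_rot: [3.135, 0.621, -0.891]
wrist_force: [0.2, -0.7, 0.8]
width: 0.0938
```

```bash
python3 -c "
from go import *
from still import still
still((245,222,290,270),'B');still((425,128,470,170),'C')
o,im=wsnap('wB3');print(o['tool_pos'],o['ee_rot'],o['joint_positions'].round(2))
c=wcam('wB3')
d=np.array((.629,-.7775));m=np.array((.558,-.3416))
for k in(-.0445,.0305): print(proj(c,np.r_[m+k*d,.056]).round(0))
from meas import camera_pose
p=proj(c,np.r_[m,.04]).astype(int);camera_pose('wB3',(max(p[0]-110,0),max(p[1]-110,0),p[0]+110,min(p[1]+90,225)))
pick(m,d,back=.1,al=np.radians(35))
"
```

```text
B [(np.float64(262.6), np.float64(244.5), 712), (np.float64(262.6), np.float64(244.5), 712)]
C [(np.float64(446.9), np.float64(148.3), 599), (np.float64(447.0), np.float64(148.4), 600)]
[ 0.52054081 -0.2682132   0.18770893] [ 3.13938966  0.62218064 -0.88413947] [-0.65  0.64  0.81  0.18  2.29  1.88]
[339.  74.]
[346. -42.]
wB3 white ctr [ 0.5505 -0.3333] size [54.1 37.8] axis [-0.635  0.773] az 129.4 along [np.float64(-18.9), np.float64(31.7)] white along [np.float64(-18.9), np.float64(18.9)] across [np.float64(-26.8), np.float64(26.8)]
TCP grasp [ 0.546  -0.3267  0.0157]
ROT x1: 0 0 0 0.005 0.010 0.007 total [0.005 0.01  0.007]
TRANS x4: 3.73 0.41 0.16 0 0 0 total [14.93  1.66  0.64]
```

step_arm(increments="3.73 0.4 0.16 0.005 0.01 0.007;3.73 0.4 0.16 0 0 0;3.73 0.4 0.16 0 0 0;3.73 0.4 0.16 0 0 0;0 0 0 0 0 0")

```text
time: 17.0
tool_pos: [0.5807, -0.3737, 0.0889]
ee_rot: [3.139, 0.62, -0.897]
wrist_force: [0.4, 0.0, -2.2]
width: 0.0938
```

step_arm(increments="0 0 3 0 0 0;0 0 3 0 0 0;0 0 2.5 0 0 0;0 0 0 0 0 0;0 0 0 0 0 0")

```text
time: 17.5
tool_pos: [0.5516, -0.3346, 0.0323]
ee_rot: [-3.141, 0.606, -0.893]
wrist_force: [0.6, -0.3, 0.7]
width: 0.094
```

```bash
python3 -c "
from go import *
print(get_obs()['tool_pos'])
pick((.558,-.3416),(.629,-.7775),back=0,al=np.radians(35))
"
```

```text
[ 0.55163477 -0.33455167  0.03229895]
TCP grasp [ 0.546  -0.3267  0.0157]
ROT x1: 0 0 0 -0.002 -0.005 -0.002 total [-0.002 -0.005 -0.002]
TRANS x1: 0.16 -0.05 1.91 0 0 0 total [ 0.16 -0.05  1.91]
```

step_arm(increments="0.1 0 1 0 0 0;0 0 0.9 0 0 0;0 0 0 0 0 0")

```text
time: 17.8
tool_pos: [0.5449, -0.327, 0.0136]
ee_rot: [3.14, 0.608, -0.895]
wrist_force: [-0.2, 0.1, -0.9]
width: 0.0939
```

step_arm(increments="0 0 0 0 0 0;0 0 0 0 0 0;0 0 0 0 0 0;0 0 0 0 0 0;0 0 0 0 0 0", claw=1)

```text
time: 18.3
tool_pos: [0.5455, -0.3275, 0.0144]
ee_rot: [3.141, 0.606, -0.895]
wrist_force: [1.4, 0.5, -0.3]
width: 0.0574
```

step_arm(increments="0 0 0 0 0 0;0 0 0 0 0 0;0 0 0 0 0 0")

```text
time: 18.6
tool_pos: [0.5456, -0.3274, 0.0143]
ee_rot: [3.141, 0.606, -0.895]
wrist_force: [1.6, -1.1, 0.7]
width: 0.0556
```

```bash
python3 -c "
from go import *
o=get_obs();print(o['width'],o['tool_pos'])
T,F=place(0,(.629,-.7775),(.558,-.3416),save='pB')
print(T,R.from_matrix(F).as_euler('xyz'))
F0=rot(o['ee_rot']);w=R.from_matrix(F0.T@F).as_rotvec();print('rel rot tool',w,np.linalg.norm(w))
print('up15',F0.T@[0,0,15])
q=o['joint_positions'];b=o['tool_pos']+[-.08,.06,.15];print('mv',F0.T@(b-o['tool_pos'])*100)
for t in np.linspace(0,1,8): q,e=ik(b,R.from_matrix(F0)*R.from_rotvec(t*w),P,q);print(q.round(2),e<1e-6)
for t in np.linspace(0,1,5): q,e=ik(b+t*(T+[0,0,.1]-b),R.from_matrix(F),P,q);print(q.round(2),e<1e-6)
"
```

```text
0.05564446600196432 [ 0.54559826 -0.3273771   0.01434719]
[ 0.68031359 -0.04433305  0.06064239] [-3.13380869 -0.96476619  1.59202115]
rel rot tool [ 0.46824997  0.61685713 -2.57044367] 2.684576577562144
up15 [-8.54393989e+00  5.66040633e-03 -1.23288710e+01]
mv [-16.50403142   2.49444727  -6.81136402]
[-0.7   0.49  1.07  0.13  2.17  1.81] True
[-0.73  0.42  1.15  0.19  2.09  1.44] True
[-0.78  0.37  1.21  0.26  2.02  1.06] True
[-0.84  0.34  1.26  0.35  1.99  0.68] True
[-0.89  0.35  1.28  0.44  2.    0.29] True
[-0.93  0.38  1.28  0.52  2.04 -0.08] True
[-0.95  0.44  1.26  0.57  2.11 -0.45] True
[-0.94  0.51  1.21  0.61  2.19 -0.81] True
[-0.94  0.51  1.21  0.61  2.19 -0.81] True
[-0.84  0.5   1.23  0.68  2.13 -0.72] True
[-0.73  0.51  1.21  0.74  2.06 -0.62] True
[-0.63  0.54  1.17  0.8   2.   -0.53] True
[-0.53  0.59  1.11  0.84  1.94 -0.44] True
```

step_arm(increments="-2.28 0 -3.29 0 0 0;-2.28 0 -3.29 0 0 0;-3.97 0.83 -0.1 0 0 0;-3.97 0.83 -0.1 0 0 0;-3.97 0.83 0 0 0 0")

```text
time: 19.1
tool_pos: [0.4645, -0.267, 0.1638]
ee_rot: [3.14, 0.607, -0.897]
wrist_force: [-0.1, 0.2, -2.9]
width: 0.0558
```

step_arm(increments="0 0 0 0.0246 0.0325 -0.1353;0 0 0 0.0246 0.0325 -0.1353;0 0 0 0.0246 0.0325 -0.1353;0 0 0 0.0246 0.0325 -0.1353;0 0 0 0.0246 0.0325 -0.1353")

```text
time: 19.6
tool_pos: [0.4651, -0.2673, 0.1634]
ee_rot: [-2.7, 0.284, -0.199]
wrist_force: [0.0, -0.2, -2.1]
width: 0.0559
```

step_arm(increments="0 0 0 0.0246 0.0325 -0.1353;0 0 0 0.0246 0.0325 -0.1353;0 0 0 0.0246 0.0325 -0.1353;0 0 0 0.0246 0.0325 -0.1353;0 0 0 0.0246 0.0325 -0.1353")

```text
time: 20.1
tool_pos: [0.4649, -0.2675, 0.1633]
ee_rot: [-2.55, -0.201, 0.304]
wrist_force: [0.4, -0.1, -2.6]
width: 0.0556
```

step_arm(increments="0 0 0 0.0246 0.0325 -0.1353;0 0 0 0.0246 0.0325 -0.1353;0 0 0 0.0246 0.0325 -0.1353;0 0 0 0.0246 0.0325 -0.1353;0 0 0 0.0246 0.0325 -0.1353")

```text
time: 20.6
tool_pos: [0.4649, -0.2677, 0.1631]
ee_rot: [-2.674, -0.697, 0.855]
wrist_force: [0.7, -0.4, -3.9]
width: 0.0564
```

step_arm(increments="0 0 0 0.0246 0.0325 -0.1353;0 0 0 0.0246 0.0325 -0.1353;0 0 0 0.0246 0.0325 -0.1353;0 0 0 0.0246 0.0325 -0.1353;0 0 0 0 0 0")

```text
time: 21.1
tool_pos: [0.4653, -0.2676, 0.1615]
ee_rot: [-3.127, -0.966, 1.586]
wrist_force: [-0.5, -1.0, -4.5]
width: 0.056
```

```bash
python3 -c "
from go import *
p=np.load('pB.npz');o=get_obs();print(o['width'],o['wrist_force'])
go(p['T']+[0,-.01,.1],p['F'],'r')"
```

```text
0.056026914907913845 [-0.52559395 -1.00774303 -4.46114451]
ROT x1: 0 0 0 -0.001 -0.001 -0.004 total [-0.001 -0.001 -0.004]
TRANS x7: 1.69 3.16 2.43 0 0 0 total [11.81 22.09 17.03]
```

step_arm(increments="1.69 3.16 2.43 0 0 0;1.69 3.16 2.43 0 0 0;1.69 3.16 2.43 0 0 0;1.69 3.16 2.43 0 0 0;1.69 3.16 2.43 0 0 0")

```text
time: 21.6
tool_pos: [0.6201, -0.114, 0.1632]
ee_rot: [-3.128, -0.963, 1.584]
wrist_force: [0.3, -0.6, -2.7]
width: 0.0558
```

step_arm(increments="1.69 3.16 2.43 0 0 0;1.69 3.16 2.43 0 0 0;0 0 0 0 0 0;0 0 0 0 0 0")

```text
time: 22.0
tool_pos: [0.6806, -0.0531, 0.1625]
ee_rot: [-3.128, -0.963, 1.588]
wrist_force: [-0.1, 0.0, -3.3]
width: 0.0557
```

```bash
python3 -c "
from go import *
p=np.load('pB.npz');o=get_obs();print(o['width'],o['wrist_force'],o['tool_pos'])
a=snapshot('scene')[:,:,::-1];cv2.imwrite('pics/sP2.png',cv2.resize(np.ascontiguousarray(a[100:300,250:500]),(750,600),interpolation=cv2.INTER_CUBIC))
go(p['T']+[0,0,.003],p['F'],'r',2.5)"
```

```text
0.055718443957249855 [-0.11993369  0.03354022 -3.33339229] [ 0.68055002 -0.0530795   0.16253054]
ROT x1: 0 0 0 -0.001 0.001 -0.003 total [-0.001  0.001 -0.003]
TRANS x4: -1.89 0.02 1.61 0 0 0 total [-7.58  0.07  6.45]
```

View pics/sP2.png

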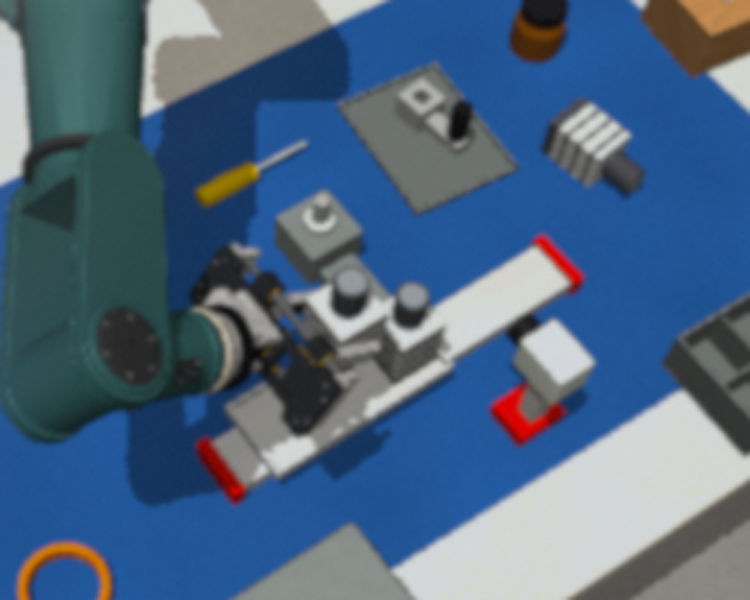

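B is held upright beside A, which stands in the tray at crop (410,310). Both lenses point up. Next I lower B.

step_arm(increments="-1.89 0.02 1.61 0 0 -0.003;-1.89 0.02 1.61 0 0 0;-1.89 0.02 1.61 0 0 0;-1.7 0.02 1.45 0 0 0;0 0 0 0 0 0")

```text
time: 22.55
tool_pos: [0.6796, -0.0447, 0.0631]
ee_rot: [-3.127, -0.968, 1.586]
wrist_force: [0.6, 0.3, -3.1]
width: 0.0557
```

step_arm(increments="-0.08 0 0.06 0 0 0;0 0 0 0 0 0")

```text
time: 22.75
tool_pos: [0.6816, -0.045, 0.0668]
ee_rot: [-3.14, -0.964, 1.599]
wrist_force: [-0.2, 0.8, -3.2]
width: 0.0562
```

step_arm(increments="-0.08 0 0.06 0 0 0;0 0 0 0 0 0")

```text
time: 22.95
tool_pos: [0.6815, -0.0447, 0.0656]
ee_rot: [-3.14, -0.964, 1.599]
wrist_force: [0.7, 1.2, -1.6]
width: 0.056
```

step_arm(increments="-0.08 0 0.06 0 0 0;0 0 0 0 0 0")

```text
time: 23.15
tool_pos: [0.6812, -0.0445, 0.0639]
ee_rot: [-3.138, -0.964, 1.597]
wrist_force: [0.6, 0.2, -2.9]
width: 0.0555
```

step_arm(increments="-0.16 0 0.11 0 0 0;0 0 0 0 0 0")

```text
time: 23.35
tool_pos: [0.681, -0.0445, 0.0614]
ee_rot: [-3.137, -0.965, 1.596]
wrist_force: [-0.5, -0.4, -4.0]
width: 0.0558
```

step_arm(increments="-0.08 0 0.06 0 0 0;0 0 0 0 0 0")

```text
time: 23.55
tool_pos: [0.6812, -0.0445, 0.0608]
ee_rot: [-3.138, -0.965, 1.597]
wrist_force: [0.7, 0.0, -2.5]
width: 0.0561
```

step_arm(increments="-0.08 0 0.06 0 0 0;0 0 0 0 0 0")

```text
time: 23.75
tool_pos: [0.6812, -0.0445, 0.0607]
ee_rot: [-3.139, -0.965, 1.598]
wrist_force: [-0.2, -1.3, 0.5]
width: 0.0558
```

step_arm(increments="0 0 0 0 0 0;0 0 0 0 0 0;0 0 0 0 0 0;0 0 0 0 0 0", claw=-1)

```text
time: 24.15
tool_pos: [0.6813, -0.0444, 0.06]
ee_rot: [-3.138, -0.965, 1.597]
wrist_force: [-0.5, -0.2, -0.5]
width: 0.0845
```

step_arm(increments="0 0 -2 0 0 0;0 0 -4 0 0 0;0 0 -5 0 0 0;0 0 -5 0 0 0;0 0 0 0 0 0")

```text
time: 24.65
tool_pos: [0.6862, -0.1822, 0.1556]
ee_rot: [3.131, -0.958, 1.604]
wrist_force: [-1.2, -0.7, 0.2]
width: 0.0939
```

```bash
python3 -c "
from go import *
o=get_obs();F0=rot(o['ee_rot']);q=o['joint_positions'];print(o['tool_pos'])
# way: up/back, then to a down pose looking at C
A=np.array([.5,-.1,.28]);print('mv1',(F0.T@(A-o['tool_pos'])*100).round(2))
for yaw in(0,.5,-.5,1):
  F=down(yaw);w=R.from_matrix(F0.T@F).as_rotvec();print(yaw,w.round(3));q=o['joint_positions'];ok=[]
  for t in np.linspace(0,1,8): q,e=ik(A,R.from_matrix(F0)*R.from_rotvec(t*w),P,q);ok.append(e<1e-6)
  q2,e=ik(np.array([.47,.30,.26]),R.from_matrix(F),P,q);print(all(ok),q.round(2),q2.round(2),e<1e-6)
"
```

```text
[ 0.68617834 -0.18218377  0.15556762]
mv1 [ 15.26 -18.34  -0.14]
0 [-0.754 -0.745  1.463]
True [-0.31  0.04  1.28 -0.    1.83  1.26] [0.47 0.13 1.22 0.   1.8  2.04] True
0.5 [-0.518 -0.861  1.009]
True [-0.31  0.04  1.28  0.    1.83  0.76] [0.47 0.13 1.22 0.   1.8  1.54] True
-0.5 [-0.987 -0.578  1.909]
True [-0.31  0.04  1.28 -0.    1.83  1.76] [0.47 0.13 1.22 0.   1.8  2.54] True
1 [-0.279 -0.931  0.551]
True [-0.31  0.04  1.28  0.    1.83  0.26] [0.47 0.13 1.22 0.   1.8  1.04] True
```

step_arm(increments="3.05 -3.67 0 0 0 0;3.05 -3.67 0 0 0 0;3.05 -3.67 0 0 0 0;3.05 -3.67 0 0 0 0;3.05 -3.67 0 0 0 0")

```text
time: 25.15
tool_pos: [0.4978, -0.0926, 0.2769]
ee_rot: [-3.137, -0.966, 1.597]
wrist_force: [0.4, 0.1, 0.4]
width: 0.094
```

step_arm(increments="0 0 0 -0.058 -0.0573 0.1125;0 0 0 -0.058 -0.0573 0.1125;0 0 0 -0.058 -0.0573 0.1125;0 0 0 -0.058 -0.0573 0.1125;0 0 0 -0.058 -0.0573 0.1125")

```text
time: 25.65
tool_pos: [0.4989, -0.0937, 0.2761]
ee_rot: [-2.899, -0.589, 0.855]
wrist_force: [0.2, 0.5, 0.0]
width: 0.0938
```

step_arm(increments="0 0 0 -0.058 -0.0573 0.1125;0 0 0 -0.058 -0.0573 0.1125;0 0 0 -0.058 -0.0573 0.1125;0 0 0 -0.058 -0.0573 0.1125;0 0 0 -0.058 -0.0573 0.1125")

```text
time: 26.15
tool_pos: [0.4988, -0.0935, 0.2765]
ee_rot: [-2.991, -0.189, 0.326]
wrist_force: [-0.3, 0.9, -1.0]
width: 0.0939
```

step_arm(increments="0 0 0 -0.058 -0.0573 0.1125;0 0 0 -0.058 -0.0573 0.1125;0 0 0 -0.058 -0.0573 0.1125;-1.25 -4.38 -0.25 0 0 0;-1.25 -4.38 -0.25 0 0 0")

```text
time: 26.65
tool_pos: [0.4734, -0.0051, 0.2807]
ee_rot: [-3.134, 0.011, 0.006]
wrist_force: [1.3, -0.6, -0.0]
width: 0.0937
```

step_arm(increments="-1.25 -4.38 -0.25 0 0 0;-1.25 -4.38 -0.25 0 0 0;-1.25 -4.38 -0.25 0 0 0;-1.25 -4.38 -0.25 0 0 0;-1.25 -4.38 -0.25 0 0 0")

```text
time: 27.15
tool_pos: [0.4087, 0.2136, 0.2963]
ee_rot: [-3.135, 0.009, 0.007]
wrist_force: [0.3, -0.5, -0.1]
width: 0.0938
```

step_arm(increments="-1.25 -4.38 -0.25 0 0 0;0 0 0 0 0 0;0 0 0 0 0 0")

```text
time: 27.45
tool_pos: [0.3966, 0.2561, 0.299]
ee_rot: [-3.136, 0.009, 0.009]
wrist_force: [-1.1, -0.2, -1.1]
width: 0.0939
```

```bash
python3 -c "
from go import *
o,im=wsnap('wC');print(o['tool_pos'],o['ee_rot'],o['time'])
c=wcam('wC');p=proj(c,(.577,.37,.03)).astype(int);print(p,proj(c,(.446,.233,0)),proj(c,(.512,.03,.1)))
from meas import camera_pose
camera_pose('wC',(p[0]-70,max(0,p[1]-60),p[0]+65,p[1]+65))
"
```

```text
[0.39659528 0.25612026 0.29900943] [-3.1360562  0.009136   0.0094723] 27.45
[232  28] [334.65705733 131.53086214] [519.52263524  78.31614795]
wC white ctr [0.5697 0.3721] size [61.  55.7] axis [-0.987 -0.158] az -170.9 along [np.float64(-32.3), np.float64(82.6)] white along [np.float64(-30.1), np.float64(30.3)] across [np.float64(-27.4), np.float64(27.4)]
```

View pics/wC.png

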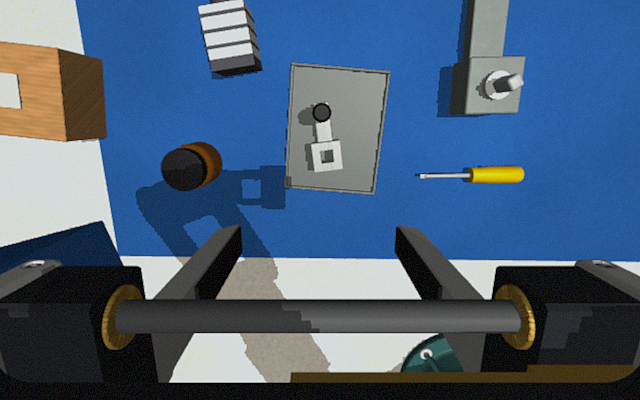

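```bash
python3 -c "
from go import *
s=cam('scene')
for p in((510,155),(528,150),(552,180),(475,220),(520,190)): print(p,onz(s,p,.04).round(3))
o=get_obs();d=np.array((.987,.158));d/=np.linalg.norm(d);c=np.array((.5697,.3721))
for a in(25,30,35):
  al=np.radians(a);F=gframe(d,al,-1);T=tcp(np.r_[c-.0105*d,.028],F);S=T-.1*F[:,2]
  print(a,T.round(4),S.round(4),'cam',(T+.09*F[:,0]-.18*F[:,2]).round(3))
  F0=rot(o['ee_rot']);w=R.from_matrix(F0.T@F).as_rotvec();q=o['joint_positions'];print('rot',w.round(3),'trans after',(F.T@(S-o['tool_pos'])*100).round(2))
  for t in np.linspace(0,1,4): q,e=ik(o['tool_pos'],R.from_matrix(F0)*R.from_rotvec(t*w),P,q);print(q.round(2),e<1e-6)
  for X in(S,T):
    q,e=ik(X,R.from_matrix(F),P,q);print(q.round(2),e<1e-6)
"
```

```text
(510, 155) [0.715 0.531 0.04 ]
(528, 150) [0.732 0.599 0.04 ]
(552, 180) [0.864 0.576 0.04 ]
(475, 220) [0.843 0.257 0.04 ]
(520, 190) [0.836 0.458 0.04 ]
25 [0.5531 0.3694 0.0144] [0.5948 0.3761 0.105 ] cam [0.709 0.394 0.14 ]
rot [-0.039 -0.427 -0.148] trans after [27.62 -8.82  8.53]
[ 0.45 -0.03  1.3   0.01  1.87  2.01] True
[0.41 0.07 1.21 0.05 2.   1.95] True
[0.39 0.16 1.13 0.09 2.13 1.9 ] True
[0.38 0.26 1.05 0.12 2.26 1.85] True
[0.43 0.8  0.64 0.13 2.12 1.88] True
[0.44 0.69 1.01 0.12 1.87 1.86] True
30 [0.5519 0.3693 0.015 ] [0.6013 0.3772 0.1016] cam [0.718 0.396 0.126]
rot [-0.046 -0.514 -0.147] trans after [29.   -8.82  6.06]
[ 0.45 -0.03  1.3   0.01  1.87  2.01] True
[0.41 0.09 1.19 0.06 2.03 1.95] True
[0.39 0.2  1.1  0.11 2.18 1.9 ] True
[0.37 0.31 1.01 0.15 2.33 1.86] True
[0.42 0.92 0.47 0.17 2.25 1.9 ] True
[0.43 0.75 0.92 0.15 1.97 1.87] True
35 [0.5508 0.3691 0.0157] [0.6075 0.3781 0.0976] cam [0.726 0.397 0.112]
rot [-0.052 -0.601 -0.145] trans after [30.16 -8.82  3.48]
[ 0.45 -0.03  1.3   0.01  1.87  2.01] True
[0.4  0.11 1.18 0.07 2.06 1.95] True
[0.38 0.24 1.07 0.13 2.23 1.9 ] True
[0.36 0.36 0.98 0.17 2.39 1.87] True
[0.41 1.05 0.27 0.21 2.39 1.93] False
[0.42 0.82 0.84 0.17 2.07 1.87] True
```

step_arm(increments="0 0 0 -0.0115 -0.1285 -0.0368;0 0 0 -0.0115 -0.1285 -0.0368;0 0 0 -0.0115 -0.1285 -0.0368;0 0 0 -0.0115 -0.1285 -0.0368;0 0 0 0 0 0")

```text
time: 28.0
tool_pos: [0.4003, 0.2538, 0.2937]
ee_rot: [3.139, 0.534, 0.152]
wrist_force: [-0.3, 0.0, -0.8]
width: 0.0936
```

step_arm(increments="4.14 -1.26 0.87 0 0 0;4.14 -1.26 0.87 0 0 0;4.14 -1.26 0.87 0 0 0;4.14 -1.26 0.87 0 0 0;4.14 -1.26 0.87 0 0 0")

```text
time: 28.5
tool_pos: [0.5449, 0.342, 0.1599]
ee_rot: [-3.14, 0.517, 0.156]
wrist_force: [0.7, -0.6, 0.4]
width: 0.0939
```

step_arm(increments="4.14 -1.26 0.87 0 0 0;4.14 -1.26 0.87 0 0 0;0 0 0 0 0 0;0 0 0 0 0 0")

```text
time: 28.9
tool_pos: [0.6014, 0.3761, 0.1003]
ee_rot: [3.141, 0.527, 0.156]
wrist_force: [-0.5, -0.9, 0.8]
width: 0.0941
```

```bash
python3 -c "
from go import *
from still import still
still((425,128,470,170),'C');print(get_obs()['tool_pos'])
pick((.5697,.3721),(.98743,.15807),back=.0,al=np.radians(30))
"
```

```text
C [(np.float64(446.9), np.float64(148.3), 599), (np.float64(451.8), np.float64(146.5), 844)]
[0.60179908 0.37644944 0.10475473]
TCP grasp [0.5519 0.3693 0.015 ]
ROT x1: 0 0 0 -0.002 -0.003 -0.001 total [-0.002 -0.003 -0.001]
TRANS x3: 0.04 -0.03 3.43 0 0 0 total [ 0.12 -0.08 10.29]
```

step_arm(increments="0 0 3 0 0 0;0 0 3 0 0 0;0 0 2.5 0 0 0;0 0 0 0 0 0;0 0 0 0 0 0")

```text
time: 29.45
tool_pos: [0.5607, 0.3708, 0.0345]
ee_rot: [-3.139, 0.516, 0.159]
wrist_force: [0.8, 0.4, 0.6]
width: 0.0941
```

```bash
python3 -c "
from go import *
print(get_obs()['tool_pos'])
pick((.5697,.3721),(.98743,.15807),back=.0,al=np.radians(30))
"
```

```text
[0.56067941 0.37079622 0.03452726]
TCP grasp [0.5519 0.3693 0.015 ]
ROT x1: 0 0 0 -0.003 -0.008 0.001 total [-0.003 -0.008  0.001]
TRANS x1: 0.21 0.01 2.13 0 0 0 total [0.21 0.01 2.13]
```

step_arm(increments="0.1 0 1.1 0 0 0;0.1 0 1 0 0 0;0 0 0 0 0 0")

```text
time: 29.75
tool_pos: [0.5505, 0.369, 0.0086]
ee_rot: [-3.141, 0.524, 0.158]
wrist_force: [0.0, -0.4, -0.8]
width: 0.094
```

step_arm(increments="0 0 0 0 0 0;0 0 0 0 0 0;0 0 0 0 0 0;0 0 0 0 0 0;0 0 0 0 0 0", claw=1)

```text
time: 30.25
tool_pos: [0.5514, 0.3694, 0.0097]
ee_rot: [-3.141, 0.522, 0.159]
wrist_force: [-0.5, 0.0, -0.2]
width: 0.0575
```

step_arm(increments="0 0 0 0 0 0;0 0 0 0 0 0;0 0 0 0 0 0")

```text
time: 30.55
tool_pos: [0.5514, 0.3695, 0.0097]
ee_rot: [-3.14, 0.522, 0.159]
wrist_force: [0.6, 0.9, 1.2]
width: 0.0562
```

```bash
python3 -c "
from go import *
o=get_obs();print(o['width'],o['tool_pos'])
T,F=place(-.077,(.98743,.15807),(.5697,.3721),save='pC')
print(T,R.from_matrix(F).as_euler('xyz'))
F0=rot(o['ee_rot']);w=R.from_matrix(F0.T@F).as_rotvec();print('rel rot tool',w,np.linalg.norm(w))
q=o['joint_positions']
b1=o['tool_pos']+[0,0,.18];b2=np.array([.42,.10,.24]);b3=np.array([.42,-.26,.24])
print('up',F0.T@(b1-o['tool_pos'])*100,'to b2',F0.T@(b2-b1)*100,'to b3',F0.T@(b3-b2)*100)
for X in(b1,b2,b3):
  q,e=ik(X,R.from_matrix(F0),P,q);print(q.round(2),e<1e-6)
for t in np.linspace(0,1,8): q,e=ik(b3,R.from_matrix(F0)*R.from_rotvec(t*w),P,q);print(q.round(2),e<1e-6)
for t in np.linspace(0,1,4): q,e=ik(b3+t*(T+[0,0,.1]-b3),R.from_matrix(F),P,q);print(q.round(2),e<1e-6)
print(ik(T,R.from_matrix(F),P,q))
"
```

```text
0.056181734573560654 [0.55136876 0.3695278  0.00972062]
[ 0.68128635 -0.11670762  0.06099263] [-3.14029882 -1.04880278  1.59874799]
rel rot tool [ 0.40961888  1.26627373 -1.52043426] 2.020632852141142
up [ -8.97496531  -0.01931751 -15.60287231] to b2 [-17.44366308  24.54308898   4.20302638] to b3 [-4.93182895 35.55104977  2.79283424]
[0.43 0.8  0.51 0.19 2.33 1.94] True
[ 0.12  0.22  1.25 -0.02  2.2   1.52] True
[-0.46  0.29  1.16 -0.34  2.11  0.84] True
[-0.46  0.29  1.16 -0.34  2.11  0.84] True
[-0.55  0.22  1.19 -0.18  2.04  0.61] True
[-0.66  0.18  1.22 -0.01  2.01  0.36] True
[-0.77  0.18  1.24  0.16  2.02  0.1 ] True
[-0.87  0.21  1.24  0.33  2.07 -0.14] True
[-0.95  0.27  1.24  0.46  2.14 -0.37] True
[-0.99  0.35  1.23  0.58  2.24 -0.58] True
[-1.    0.45  1.2   0.67  2.35 -0.77] True
[-1.    0.45  1.2   0.67  2.35 -0.77] True
[-0.87  0.5   1.18  0.76  2.24 -0.66] True
[-0.74  0.59  1.11  0.83  2.14 -0.56] True
[-0.62  0.7   0.98  0.9   2.06 -0.46] True
(array([-0.62052674,  0.75036907,  1.1005269 ,  0.83548767,  1.94581213,
       -0.60475465]), np.float64(4.58549475284018e-29))
```

step_arm(increments="-2.24 0 -3.9 0 0 0;-2.24 0 -3.9 0 0 0;-2.24 0 -3.9 0 0 0;-2.24 0 -3.9 0 0 0;-2.49 3.51 0.6 0 0 0")

```text
time: 31.05
tool_pos: [0.5373, 0.3353, 0.2005]
ee_rot: [-3.134, 0.507, 0.166]
wrist_force: [0.6, -0.8, -2.2]
width: 0.0553
```

step_arm(increments="-2.49 3.51 0.6 0 0 0;-2.49 3.51 0.6 0 0 0;-2.49 3.51 0.6 0 0 0;-2.49 3.51 0.6 0 0 0;-2.49 3.51 0.6 0 0 0")

```text
time: 31.55
tool_pos: [0.4379, 0.1364, 0.2321]
ee_rot: [-3.141, 0.523, 0.158]
wrist_force: [0.0, -0.1, -3.1]
width: 0.0558
```

step_arm(increments="-2.49 3.51 0.6 0 0 0;-0.62 4.44 0.35 0 0 0;-0.62 4.44 0.35 0 0 0;-0.62 4.44 0.35 0 0 0;-0.62 4.44 0.35 0 0 0")

```text
time: 32.05
tool_pos: [0.4197, -0.082, 0.2395]
ee_rot: [-3.14, 0.522, 0.159]
wrist_force: [1.2, 0.6, -3.4]
width: 0.0558
```

step_arm(increments="-0.62 4.44 0.35 0 0 0;-0.62 4.44 0.35 0 0 0;-0.62 4.44 0.35 0 0 0;-0.62 4.44 0.35 0 0 0;0 0 0 0 0 0")

```text
time: 32.55
tool_pos: [0.4189, -0.2647, 0.2385]
ee_rot: [3.141, 0.524, 0.152]
wrist_force: [-0.2, -0.0, -3.3]
width: 0.0558
```

step_arm(increments="0 0 0 0.0293 0.0904 -0.1086;0 0 0 0.0293 0.0904 -0.1086;0 0 0 0.0293 0.0904 -0.1086;0 0 0 0.0293 0.0904 -0.1086;0 0 0 0.0293 0.0904 -0.1086")

```text
time: 33.05
tool_pos: [0.4198, -0.2594, 0.2404]
ee_rot: [-2.858, -0.017, 0.646]
wrist_force: [-0.1, 0.7, -2.9]
width: 0.0561
```

step_arm(increments="0 0 0 0.0293 0.0904 -0.1086;0 0 0 0.0293 0.0904 -0.1086;0 0 0 0.0293 0.0904 -0.1086;0 0 0 0.0293 0.0904 -0.1086;0 0 0 0.0293 0.0904 -0.1086")

```text
time: 33.55
tool_pos: [0.4196, -0.2601, 0.2402]
ee_rot: [-2.838, -0.614, 1.048]
wrist_force: [0.5, -0.2, -3.2]
width: 0.056
```

step_arm(increments="0 0 0 0.0293 0.0904 -0.1086;0 0 0 0.0293 0.0904 -0.1086;0 0 0 0.0293 0.0904 -0.1086;0 0 0 0.0293 0.0904 -0.1086;0 0 0 0 0 0")

```text
time: 34.05
tool_pos: [0.4199, -0.2604, 0.2358]
ee_rot: [-3.125, -1.055, 1.584]
wrist_force: [0.9, -0.7, -5.4]
width: 0.0559
```

```bash
python3 -c "
from go import *
p=np.load('pC.npz');o=get_obs();print(o['width'],o['wrist_force'],o['tool_pos'])
go(p['T']+[0,-.01,.1],p['F'],'r')"
```

```text
0.05593737253282816 [ 0.85715182 -0.69787518 -5.41896967] [ 0.41986928 -0.26038314  0.23578909]
ROT x1: 0 0 0 -0.003 -0.006 -0.007 total [-0.003 -0.006 -0.007]
TRANS x7: -0.03 3.79 2.09 0 0 0 total [-0.19 26.52 14.64]
```

step_arm(increments="0 3.79 2.09 -0.003 -0.006 -0.007;0 3.79 2.09 0 0 0;0 3.79 2.09 0 0 0;0 3.79 2.09 0 0 0;0 3.79 2.09 0 0 0")

```text
time: 34.55
tool_pos: [0.6082, -0.163, 0.1887]
ee_rot: [3.134, -1.039, 1.606]
wrist_force: [0.8, 0.1, -3.7]
width: 0.0558
```

step_arm(increments="0 3.79 2.09 0 0 0;0 3.79 2.09 0 0 0;0 0 0 0 0 0;0 0 0 0 0 0;0 0 0 0 0 0")

```text
time: 35.05
tool_pos: [0.6812, -0.1261, 0.1686]
ee_rot: [3.131, -1.04, 1.609]
wrist_force: [0.0, -1.3, -3.4]
width: 0.0557
```

```bash
python3 -c "
from go import *
p=np.load('pC.npz');o=get_obs();print(o['width'],o['wrist_force'],o['tool_pos'],o['ee_rot'])
o,im=wsnap('wP3')
c=wcam('wP3')
for n,y in(('A',.077),('B',0),('C',-.077)):
  print(n,proj(c,np.r_[slot(y),.15]).round(0))
go(p['T']+[0,0,.004],p['F'],'r',2.5)"
```

```text
0.05565801874219721 [ 0.04092754 -1.27626443 -3.35423401] [ 0.68115365 -0.12614321  0.16860578] [ 3.13142531 -1.04043739  1.60946773]
A [319. 133.]
B [319. 186.]
C [319. 267.]
ROT x1: 0 0 0 0.003 0.008 0.006 total [0.003 0.008 0.006]
TRANS x5: -1.70 0.01 1.21 0 0 0 total [-8.51  0.05  6.05]
```

step_arm(increments="-1.7 0 1.21 0.003 0.008 0.006;-1.7 0 1.21 0 0 0;-1.7 0 1.21 0 0 0;-1.7 0 1.21 0 0 0;-1.6 0 1.1 0 0 0")

```text
time: 35.6
tool_pos: [0.6807, -0.1158, 0.0621]
ee_rot: [-3.134, -1.052, 1.594]
wrist_force: [-0.5, -0.6, -4.6]
width: 0.0559
```

step_arm(increments="0 0 0 0 0 0;0 0 0 0 0 0")

```text
time: 35.8
tool_pos: [0.6813, -0.1162, 0.0644]
ee_rot: [-3.137, -1.051, 1.597]
wrist_force: [0.8, -0.3, -3.0]
width: 0.056
```

step_arm(increments="-0.09 0 0.05 0 0 0;0 0 0 0 0 0")

```text
time: 36.0
tool_pos: [0.6818, -0.1165, 0.0649]
ee_rot: [3.141, -1.049, 1.601]
wrist_force: [-0.4, -0.1, -4.1]
width: 0.056
```

step_arm(increments="-0.09 0 0.05 0 0 0;0 0 0 0 0 0")

```text
time: 36.2
tool_pos: [0.6815, -0.1164, 0.0635]
ee_rot: [-3.14, -1.05, 1.6]
wrist_force: [-1.1, -1.0, -2.4]
width: 0.0558
```

step_arm(increments="-0.13 0 0.08 0 0 0;0 0 0 0 0 0")

```text
time: 36.4
tool_pos: [0.6813, -0.1163, 0.0615]
ee_rot: [-3.139, -1.05, 1.598]
wrist_force: [-0.4, -1.2, -3.8]
width: 0.0561
```

step_arm(increments="-0.09 0 0.05 0 0 0;0 0 0 0 0 0")

```text
time: 36.6
tool_pos: [0.6813, -0.1163, 0.0604]
ee_rot: [-3.139, -1.05, 1.598]
wrist_force: [0.1, 0.4, -3.5]
width: 0.0558
```

step_arm(increments="-0.09 0 0.05 0 0 0;0 0 0 0 0 0")

```text
time: 36.8
tool_pos: [0.6815, -0.1163, 0.06]
ee_rot: [-3.14, -1.051, 1.6]
wrist_force: [-0.2, -0.4, -2.4]
width: 0.056
```

step_arm(increments="-0.06 0 0.03 0 0 0;0 0 0 0 0 0")

```text
time: 37.0
tool_pos: [0.6815, -0.1164, 0.06]
ee_rot: [-3.142, -1.051, 1.601]
wrist_force: [-0.2, 0.4, 1.3]
width: 0.0561
```

step_arm(increments="0 0 0 0 0 0;0 0 0 0 0 0;0 0 0 0 0 0;0 0 0 0 0 0", claw=-1)

```text
time: 37.4
tool_pos: [0.6815, -0.1163, 0.0591]
ee_rot: [-3.14, -1.05, 1.599]
wrist_force: [-0.6, 0.3, -0.4]
width: 0.0846
```

step_arm(increments="0 0 -2 0 0 0;0 0 -4 0 0 0;0 0 -5 0 0 0;0 0 -5 0 0 0;0 0 0 0 0 0")

```text
time: 37.9
tool_pos: [0.6857, -0.2619, 0.1413]
ee_rot: [3.13, -1.044, 1.606]
wrist_force: [0.2, 0.2, 0.4]
width: 0.0937
```

```bash
python3 -c "
from go import *
o,im=wsnap('wP3b');print(o['tool_pos'])
c=wcam('wP3b')
for n,y in(('A',.077),('B',0),('C',-.077)): print(n,proj(c,np.r_[slot(y),.15]).round(0),proj(c,np.r_[slot(y),.11]).round(0))
a=snapshot('scene')[:,:,::-1];s=cam('scene')
for n,y in(('A',.077),('B',0),('C',-.077)): print(n,proj(s,np.r_[slot(y),.15]).round(1))
A=cv2.resize(np.ascontiguousarray(a[130:280,300:460]),(640,600),interpolation=cv2.INTER_CUBIC)
cv2.imwrite('pics/sP3.png',A)
"
```

```text
[ 0.68571828 -0.26189539  0.14132705]
A [317.  54.] [317.  85.]
B [317.  81.] [317. 115.]
C [318. 118.] [317. 155.]
A [386.7 197.7]
B [365.7 210.2]
C [343.9 223.1]
```

View pics/sP3.png

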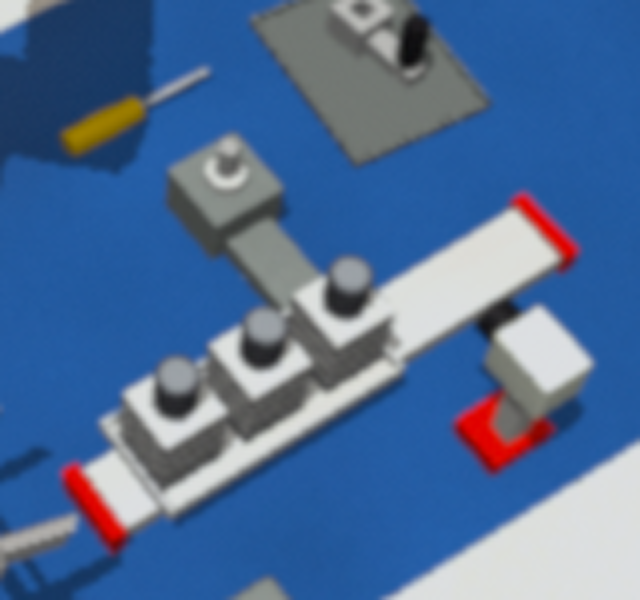

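```bash
cat > crank.py <<'E'
from go import *
def crank(name,box,thr=150,zt=.038):
    im=cv2.imread(f"pics/{name}.png");c=wcam(name);x0,y0,x1,y1=box
    g=cv2.cvtColor(im,cv2.COLOR_BGR2GRAY);m=np.zeros_like(g);m[y0:y1,x0:x1]=(g[y0:y1,x0:x1]>thr)*255
    cs,hh=cv2.findContours(m,cv2.RETR_CCOMP,cv2.CHAIN_APPROX_NONE)
    for k,q in enumerate(cs):
        a=cv2.contourArea(q)
        if a<25: continue
        W=np.array([onz(c,p[0]+0.,zt)[:2]*1000 for p in q],np.float32);r=cv2.minAreaRect(W)
        print("hole" if hh[0][k][3]>=0 else "blob","px",q[:,0].mean(0).round(1),a,"rect mm",np.round(r[0],1),np.round(r[1],1),round(r[2],1))
E
python3 - <<'E'
from crank import *
im=cv2.imread("pics/wC.png");g=cv2.cvtColor(im,cv2.COLOR_BGR2GRAY)
print(g[138:178:4,304:350:3])
for t in(150,180,200): print(t);crank("wC",(290,95,385,190),t)
c=wcam("wC");print("knobtop",onz(c,(321.5,111.5),.077))
# dish corners at rim
for p in[(291,64),(390,71),(376,193),(286,187)]: print(onz(c,p,.01).round(4))
E
```

```text
[[133 135 135 142  55 204 202 202 208 203 142 123 141 140 142 145]
 [137 138 138  71  40 128 130 159 179 206 224 221 154 139 142 143]
 [115  77  77 215 210 206 209 207 201 209 215 212 179 143 140 141]
 [112  81  68 214 210 207 188 157 102  61 218 214 189 137 134 140]
 [139  79  76 220 205 210 136  75  77  73 222 214 200 137 137 139]
 [133  80  75 181 204 207 131  72  77  74 200 208 216 134 133 135]
 [126 115  78 157 201 210  40  63 109 153 204 211 211 129 134 136]
 [135 109  77 107 203 202 200 201 208 193 204 208 207 130 135 134]
 [130 121 110 100 207 209 210 195 175 153 148 131 128 129 127 133]
 [130 127 128 133 128 126 129 131 130 131 132 132 135 134 133 132]]
150
blob px [325.7 147.1] 1052.0 rect mm [428.7 247.3] [70.7 41.1] 7.4
hole px [326.5 156.1] 183.0 rect mm [413.9 245.8] [20.3 20.5] 8.8
blob px [370.4 107.8] 284.0 rect mm [472.2 191.4] [48.6 37.4] 0.5
180
blob px [326.8 155.9] 724.5 rect mm [414.  245.4] [39.2 39.8] 8.2
hole px [326.7 155.9] 201.5 rect mm [414.3 245.6] [21.7 21.4] 8.8
blob px [323.8 130.8] 221.5 rect mm [449.3 250.5] [26.4 18.5] 8.2
200
blob px [326.6 157. ] 405.0 rect mm [414.3 245.6] [38.  38.3] 7.4
blob px [324.2 130.8] 199.5 rect mm [449.4 250.2] [26.4 17.4] 7.6
knobtop [0.47417384 0.2538261  0.077     ]
[0.5383 0.2967 0.01  ]
[0.5304 0.1584 0.01  ]
[0.3545 0.168  0.01  ]
[0.3625 0.3067 0.01  ]
```

```bash
python3 -c "
from go import *
o=get_obs();F0=rot(o['ee_rot']);A=np.array([.45,-.10,.26]);F=down(0);B=np.array([.43,.03,.16])
print('mv1',(F0.T@(A-o['tool_pos'])*100).round(2));w=R.from_matrix(F0.T@F).as_rotvec();print(w.round(4),np.linalg.norm(w));print((F.T@(B-A)*100).round(2))
q=o['joint_positions']
for t in np.linspace(0,1,8): q,e=ik(A,R.from_matrix(F0)*R.from_rotvec(t*w),P,q);print(q.round(2),e<1e-6)
"
```

```text
mv1 [ 18.68 -23.13   8.08]
[-0.8311 -0.8086  1.4365] 1.846083587469547
[ -2. -13.  10.]
[-0.82  0.23  1.45  0.79  2.2  -0.62] True
[-0.84  0.13  1.5   0.76  2.09 -0.41] True
[-0.83  0.03  1.53  0.7   1.99 -0.19] True
[-0.79 -0.05  1.55  0.61  1.89  0.06] True
[-0.71 -0.11  1.54  0.49  1.81  0.33] True
[-0.6  -0.14  1.52  0.33  1.76  0.62] True
[-0.47 -0.13  1.48  0.16  1.75  0.93] True
[-0.34 -0.08  1.43 -0.    1.79  1.23] True
```

step_arm(increments="0 0 -3 0 0 0;3.1 -3.3 0.5 0 0 0;3.1 -3.3 1.5 0 0 0;3.1 -3.3 2 0 0 0;3.1 -3.3 2 0 0 0")

```text
time: 38.5
tool_pos: [0.5496, -0.1682, 0.2301]
ee_rot: [-3.134, -1.053, 1.596]
wrist_force: [-0.3, -0.6, 1.3]
width: 0.0941
```

step_arm(increments="3.1 -3.3 2 0 0 0;3.1 -3.3 2 0 0 0;0 -3.3 1 0 0 0;0 0 0 -0.064 -0.0622 0.1105;0 0 0 -0.064 -0.0622 0.1105")

```text
time: 39.0
tool_pos: [0.4485, -0.0974, 0.2585]
ee_rot: [-2.948, -0.903, 1.215]
wrist_force: [0.7, 0.1, 0.4]
width: 0.0941
```

step_arm(increments="0 0 0 -0.064 -0.0622 0.1105;0 0 0 -0.064 -0.0622 0.1105;0 0 0 -0.064 -0.0622 0.1105;0 0 0 -0.064 -0.0622 0.1105;0 0 0 -0.064 -0.0622 0.1105")

```text
time: 39.5
tool_pos: [0.4487, -0.0981, 0.2589]
ee_rot: [-2.887, -0.462, 0.616]
wrist_force: [0.9, -0.1, -0.3]
width: 0.094
```

step_arm(increments="0 0 0 -0.064 -0.0622 0.1105;0 0 0 -0.064 -0.0622 0.1105;0 0 0 -0.064 -0.0622 0.1105;0 0 0 -0.064 -0.0622 0.1105;0 0 0 -0.064 -0.0622 0.1105")

```text
time: 40.0
tool_pos: [0.4484, -0.0982, 0.2592]
ee_rot: [-3.083, -0.061, 0.109]
wrist_force: [1.4, 0.5, -0.8]
width: 0.0939
```

step_arm(increments="0 0 0 -0.064 -0.0622 0.1105;-0.5 -3.25 2.5 0 0 0;-0.5 -3.25 2.5 0 0 0;-0.5 -3.25 2.5 0 0 0;-0.5 -3.25 2.5 0 0 0")

```text
time: 40.5
tool_pos: [0.4271, 0.0324, 0.1575]
ee_rot: [-3.141, 0.004, 0.004]
wrist_force: [-0.1, 0.2, -0.0]
width: 0.0941
```

step_arm(increments="0 0 0 0 0 0;0 0 0 0 0 0;0 0 0 0 0 0", claw=-0.3)

```text
time: 40.8
tool_pos: [0.4296, 0.0298, 0.1608]
ee_rot: [3.142, 0.0, 0.002]
wrist_force: [-0.1, -0.6, 0.3]
width: 0.0731
```

```bash
python3 -c "
from crank import *
o,im=wsnap('wS');print(o['tool_pos'],o['ee_rot'],o['width'])
c=wcam('wS');p=proj(c,(.515,.029,.1)).astype(int);print(p,proj(c,(.515,.029,.064)))
g=cv2.cvtColor(im,cv2.COLOR_BGR2GRAY);x0,y0=max(p[0]-48,0),max(p[1]-40,0)
cv2.imwrite('pics/crop2.png',cv2.resize(im[y0:y0+80,x0:x0+96],(768,640)[:2] if 0 else (720,600),interpolation=cv2.INTER_CUBIC));print(x0,y0)
"
```

```text
[0.42959602 0.02975655 0.16079775] [3.14155840e+00 4.95885112e-06 2.36361086e-03] 0.07310438029987829
[318  98] [318.53575145 101.23373222]
270 58
```

View pics/crop2.png

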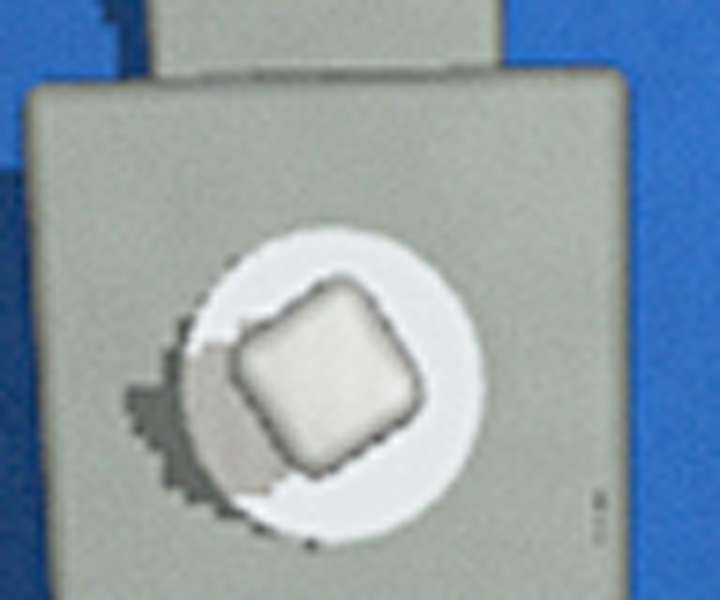

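Run:
```python
from crank import *
c=wcam("wS");im=cv2.imread("pics/wS.png")
print("top",onz(c,(313.8,108.3),.1),"shoulder",onz(c,(314.8,109.2),.064))
for tol in(4,6,8,10,12):
    g=cv2.GaussianBlur(cv2.resize(im[58:138,270:366],None,fx=6,fy=6,interpolation=cv2.INTER_CUBIC),(0,0),3)
    m=np.zeros((g.shape[0]+2,g.shape[1]+2),np.uint8);cv2.floodFill(g,m,(264,302),0,(tol,)*3,(tol,)*3,cv2.FLOODFILL_FIXED_RANGE)
    v,u=np.nonzero(m[1:-1,1:-1]);W=np.array([onz(c,(270+(a+.5)/6-.5,58+(b+.5)/6-.5),.1)[:2]*1000 for a,b in zip(u[::3],v[::3])],np.float32);print(tol,len(u),[np.round(x,1) for x in cv2.minAreaRect(W)])
```

```text
top [0.50823044 0.03250805 0.1       ] shoulder [0.50851274 0.03215948 0.064     ]
4 5098 [array([508.9,  31.9]), array([10.8,  9.2]), np.float64(37.1)]
6 5843 [array([508.8,  32. ]), array([10.9,  9.6]), np.float64(36.3)]
8 6571 [array([508.7,  32.3]), array([11.2, 10.4]), np.float64(35.9)]
10 7194 [array([508.6,  32.4]), array([11.4, 10.7]), np.float64(35.7)]
12 7609 [array([508.6,  32.4]), array([11.4, 10.9]), np.float64(35.7)]
```

step_arm(increments="-0.31 -4.31 0.4 0 0 0;-0.31 -4.31 0.8 0 0 0;-0.31 -4.31 0.8 0 0 0;-0.31 -4.31 0.8 0 0 0;-0.31 -4.31 0.8 0 0 0")

```text
time: 41.35
tool_pos: [0.4149, 0.2463, 0.1255]
ee_rot: [-3.14, -0.002, -0.0]
wrist_force: [0.2, -0.2, 0.3]
width: 0.0614
```

step_arm(increments="0 0 0 0 0 -0.139;0 0 0 0 0 0;0 0 0 0 0 0;0 0 0 0 0 0")

```text
time: 41.75
tool_pos: [0.4147, 0.2444, 0.1252]
ee_rot: [-3.141, -0.0, 0.137]
wrist_force: [-0.2, 0.2, -0.6]
width: 0.0612
```

```bash
python3 -c "
from crank import *
o,im=wsnap('wH');print(o['tool_pos'],o['ee_rot'],o['width'])
c=wcam('wH');h=proj(c,(.4142,.2455,.038)).astype(int);k=proj(c,(.4742,.2538,.077)).astype(int);print(h,k)
crank('wH',(max(h[0]-45,0),h[1]-75,h[0]+45,h[1]+40),180)
go([.4142,.2455,.012],down(.141),'r',3)
"
```

```text
[0.41473008 0.24439052 0.12524963] [-3.14081195e+00 -4.66290947e-04  1.36592731e-01] 0.061190635262443734
[316 202] [315 134]
blob px [337.7 202.3] 111.5 rect mm [416.  227.1] [39.4  4.1] 7.5
blob px [316.3 161.1] 439.5 rect mm [449.8 250.1] [21.4 18.1] 7.8
ROT x1: 0 0 0 -0.001 -0.000 -0.004 total [-0.001 -0.    -0.004]
TRANS x4: -0.01 -0.03 2.83 0 0 0 total [-0.03 -0.12 11.32]
```

step_arm(increments="0 -0.1 3 0 0 0;0 0 3 0 0 0;0 0 3 0 0 0;0 0 1.8 0 0 0;0 0 0 0 0 0")

```text
time: 42.3
tool_pos: [0.4116, 0.2445, 0.0138]
ee_rot: [3.14, 0.007, 0.138]
wrist_force: [-0.8, -0.3, 0.0]
width: 0.0611
```

step_arm(increments="0 0 0.3 0 0 0;0 0 0 0 0 0")

```text
time: 42.5
tool_pos: [0.4147, 0.2465, 0.0148]
ee_rot: [-3.14, -0.001, 0.139]
wrist_force: [0.8, -1.3, -0.0]
width: 0.0612
```

step_arm(increments="0 0 0 0 0 0;0 0 0 0 0 0;0 0 0 0 0 0;0 0 0 0 0 0;0 0 0 0 0 0", claw=1)

```text
time: 43.0
tool_pos: [0.4142, 0.2462, 0.0144]
ee_rot: [3.142, -0.0, 0.141]
wrist_force: [-0.1, -2.8, 4.0]
width: 0.0394
```

step_arm(increments="0 0 0 0 0 0;0 0 0 0 0 0")

```text
time: 43.2
tool_pos: [0.4142, 0.2462, 0.0144]
ee_rot: [-3.142, -0.0, 0.141]
wrist_force: [-0.3, -2.9, 5.7]
width: 0.0397
```

step_arm(increments="0 0 -2 0 0 0;0 0 -4 0 0 0;0 0 -4 0 0 0;0 0 -4 0 0 0;0 0 0 0 0 -0.124")

```text
time: 43.7
tool_pos: [0.4166, 0.2481, 0.1592]
ee_rot: [-3.138, -0.01, 0.268]
wrist_force: [0.7, 0.8, -3.0]
width: 0.0398
```

step_arm(increments="0 0 0 0 0 -0.124;0 0 0 0 0 -0.124;0 0 0 0 0 -0.124;0 0 0 0 0 0;0 0 0 0 0 0")

```text
time: 44.2
tool_pos: [0.413, 0.2463, 0.1522]
ee_rot: [-3.14, 0.003, 0.634]
wrist_force: [0.1, 0.3, -4.0]
width: 0.0396
```

```bash
python3 -c "
from crank import *
o=get_obs();print(o['tool_pos'],o['ee_rot'],o['width'],o['wrist_force'])
go([.5085,.0323,.128],down(.637),'r')
"
```

```text
[0.41303448 0.24628391 0.15222564] [-3.13962535e+00  2.67951264e-03  6.34169857e-01] 0.0396098187245338 [ 0.07291886  0.30875151 -3.99154144]
ROT x1: 0 0 0 -0.002 0.003 -0.003 total [-0.002  0.003 -0.003]
TRANS x6: -0.84 3.81 0.40 0 0 0 total [-5.05 22.88  2.42]
```

step_arm(increments="-0.84 3.81 0 0 0 0;-0.84 3.81 0 0 0 0;-0.84 3.81 0 0 0 0;-0.84 3.81 0 0 0 0;-0.84 3.81 0 0 0 0")

```text
time: 44.7
tool_pos: [0.4934, 0.0669, 0.1529]
ee_rot: [-3.14, 0.001, 0.635]
wrist_force: [-0.6, 0.7, -3.1]
width: 0.0397
```

step_arm(increments="-0.84 3.81 1 0 0 0;0 0 0 0 0 0;0 0 0 0 0 0;0 0 0 0 0 0")

```text
time: 45.1
tool_pos: [0.5087, 0.0333, 0.1431]
ee_rot: [-3.14, 0.001, 0.636]
wrist_force: [0.2, 0.3, -3.7]
width: 0.04
```

```bash
python3 -c "
from crank import *
o=get_obs();print(o['tool_pos'],o['ee_rot'],o['width'],o['wrist_force'])
go([.5085,.0323,.115],down(.637),'r')
"
```

```text
[0.50874652 0.03334057 0.14313397] [-3.13960504e+00  5.44089685e-04  6.36343501e-01] 0.04002519754333186 [ 0.15432357  0.31440483 -3.6755283 ]
ROT x1: 0 0 0 -0.002 0.001 -0.001 total [-0.002  0.001 -0.001]
TRANS x1: -0.08 0.07 2.81 0 0 0 total [-0.08  0.07  2.81]
```

step_arm(increments="-0.08 0.07 1.4 0 0 0;0 0 1.4 0 0 0;0 0 0 0 0 0")

```text
time: 45.4
tool_pos: [0.5062, 0.0324, 0.1118]
ee_rot: [-3.136, 0.006, 0.638]
wrist_force: [-0.7, -0.7, -4.1]
width: 0.04
```

step_arm(increments="0 0 0.4 0 0 0;0 0 0.4 0 0 0;0 0 0 0 0 0")

```text
time: 45.7
tool_pos: [0.5086, 0.0316, 0.1069]
ee_rot: [-3.14, 0.001, 0.637]
wrist_force: [0.8, 0.2, -3.1]
width: 0.0397
```

step_arm(increments="0 0 0.3 0 0 0;0 0 0.3 0 0 0;0 0 0 0 0 0")

```text
time: 46.0
tool_pos: [0.5087, 0.0323, 0.1013]
ee_rot: [-3.139, -0.0, 0.637]
wrist_force: [-0.9, 3.5, -0.3]
width: 0.04
```

step_arm(increments="0 0 0.4 0 0 0;0 0 0.4 0 0 0;0 0 0 0 0 0")

```text
time: 46.3
tool_pos: [0.5086, 0.0324, 0.0926]
ee_rot: [-3.139, -0.0, 0.637]
wrist_force: [-1.6, 5.2, -3.7]
width: 0.0397
```

step_arm(increments="0 0 0.4 0 0 0;0 0 0.4 0 0 0;0 0 0 0 0 0")

```text
time: 46.6
tool_pos: [0.5086, 0.0325, 0.0847]
ee_rot: [-3.139, -0.0, 0.637]
wrist_force: [-1.2, 5.5, -2.5]
width: 0.0395
```

step_arm(increments="0 0 0.4 0 0 0;0 0 0.4 0 0 0;0 0 0 0 0 0")

```text
time: 46.9
tool_pos: [0.5086, 0.0325, 0.0768]
ee_rot: [-3.139, -0.0, 0.637]
wrist_force: [-1.0, 5.8, -2.6]
width: 0.0398
```

step_arm(increments="0 0 0.2 0 0 0;0 0 0 0 0 0")

```text
time: 47.1
tool_pos: [0.5086, 0.0325, 0.0752]
ee_rot: [-3.139, -0.0, 0.637]
wrist_force: [-1.3, 5.3, -1.5]
width: 0.0397
```

step_arm(increments="0 0 0 0 0 0;0 0 0 0 0 0;0 0 0 0 0 0", claw=-0.3)

```text
time: 47.4
tool_pos: [0.5097, 0.0306, 0.0759]
ee_rot: [3.14, -0.0, 0.636]
wrist_force: [-0.0, -0.2, 0.0]
width: 0.0597
```

step_arm(increments="0 0 -2 0 0 0;0 0 -3 0 0 0;0 0 -3 0 0 0;0 0 0 0 0 0;0 0 0 0 0 0")

```text
time: 47.9
tool_pos: [0.5096, 0.031, 0.1562]
ee_rot: [3.14, -0.001, 0.636]
wrist_force: [-0.2, 0.1, -1.0]
width: 0.0608
```

```bash
python3 -c "
from crank import *
o,im=wsnap('wK');print(o['tool_pos'],o['ee_rot'],o['width'],o['wrist_force'])
c=wcam('wK');C=np.array([.5085,.0325]);a=.637;k=C+.06*np.array([np.cos(a),np.sin(a)])
print(proj(c,np.r_[C,.098]),proj(c,np.r_[k,.137]))
g=cv2.cvtColor(im,cv2.COLOR_BGR2GRAY);p=proj(c,np.r_[k,.137]).astype(int)
m=((g<60)*255).astype(np.uint8);m[:, :max(p[0]-40,0)]=0;m[:,p[0]+40:]=0;m[p[1]+45:]=0;m[:max(p[1]-45,0)]=0
for q in cv2.findContours(m,0,2)[0]:
  if cv2.contourArea(q)>100: print(cv2.minAreaRect(q),cv2.boundingRect(q))
"
```

```text
[0.50963976 0.03096789 0.15616366] [ 3.14031813e+00 -1.09627159e-03  6.36130273e-01] 0.06084744522063213 [-0.21440244  0.06284823 -1.04502429]
[315.01201602 210.98971566] [314.13539175 136.85385226]
((330.1209411621094, 125.65342712402344), (40.84881591796875, 73.96074676513672), 58.87753677368164) (294, 91, 60, 65)
```

step_arm(increments="3 -0.1 0 0 0 0;3 -0.1 0 0 0 0;0 0 0 0 0 0;0 0 2.8 0 0 0;0 0 2.8 0 0 0")

```text
time: 48.45
tool_pos: [0.5555, 0.0684, 0.098]
ee_rot: [-3.141, 0.001, 0.637]
wrist_force: [-0.3, 0.1, -1.1]
width: 0.0612
```

step_arm(increments="0 0 0 0 0 0;0 0 0 0 0 0")

```text
time: 48.65
tool_pos: [0.5546, 0.0684, 0.0982]
ee_rot: [-3.139, 0.003, 0.636]
wrist_force: [-0.1, 0.0, 0.5]
width: 0.0612
```

step_arm(increments="0 0 0 0 0 0;0 0 0 0 0 0;0 0 0 0 0 0;0 0 0 0 0 0;0 0 0 0 0 0", claw=1)

```text
time: 49.15
tool_pos: [0.5562, 0.0688, 0.0998]
ee_rot: [-3.141, -0.0, 0.637]
wrist_force: [1.2, -1.0, 0.0]
width: 0.0245
```

step_arm(increments="0 0 0 0 0 0;0 0 0 0 0 0")

```text
time: 49.35
tool_pos: [0.5562, 0.0688, 0.0997]
ee_rot: [-3.141, -0.0, 0.637]
wrist_force: [-0.4, -0.6, 1.5]
width: 0.0236
```

```bash
python3 -c "
from h import *
a=snapshot('scene')[:,:,::-1];A=cv2.resize(np.ascontiguousarray(a[130:280,300:460]),(640,600),interpolation=cv2.INTER_CUBIC)
b=cv2.imread('pics/sP3.png');d=cv2.absdiff(A,b).max(2);
for n,(x,y) in dict(A=(347,275),B=(263,327),C=(177,378)).items(): print(n,d[y-20:y+90,x-45:x+45].mean(),(d[y-20:y+20,x-20:x+20]).mean())
"
```

```text
A 11.026969696969697 12.52875
B 59.30656565656566 52.87625
C 9.503030303030304 8.46
```

step_arm(increments="-0.29 -1.85 0 0 0 0;-0.85 -1.67 0 0 0 0;-1.33 -1.33 0 0 0 0;-1.67 -0.85 0 0 0 0;-1.85 -0.29 0 0 0 0")

```text
time: 49.9
tool_pos: [0.4727, 0.0818, 0.1]
ee_rot: [3.14, -0.003, 0.638]
wrist_force: [5.0, -2.6, -0.7]
width: 0.0234
```

```bash
python3 -c "
from h import *
a=snapshot('scene')[:,:,::-1].copy();cv2.imwrite('pics/sNow.png',a)
b=cv2.imread('pics/sP3.png');old=cv2.resize(b,(160,150),interpolation=cv2.INTER_AREA)
np.set_printoptions(linewidth=250)
for n,i,ox,oy in(('old',old,0,0),('now',a[130:280,300:460],0,0)):
  g=cv2.cvtColor(np.ascontiguousarray(i),cv2.COLOR_BGR2GRAY);print(n);print(g[60:118:3,28:112:3])
"
```

```text
old
[[ 82  83  81  82  82  83  81  74  69  65 130 138 138 140 138 103  79  80  80  80  81  82  81  81  83  83  82  84]
 [ 81  81  81  82  83  82  82  82  72  67  88 138 139 140 139 137  94  80  79  88  89  81  81  82  83  83  92 166]
 [ 81  81  81  83  84  82  82  83  81  81  75 103 141 139 139 140 136  89  92 154 157 123  83  82  85 137 208 220]
 [ 81  81  81  81  82  82  82  82  82  82  81  81 111 141 142 142 144 167 107 158 160 140  83 108 190 221 221 221]
 [ 81  80  80  82  81  82  82  81  82  81  81  80  72 127 144 155 210 214  61  92 117  83 142 217 222 221 222 222]
 [ 81  81  81  82  82  82  82  82  83  81  82  81  83  78 133 126 217 214  54  41  39  87 212 218 221 222 222 221]
 [ 81  80  81  82  81  82  83  82  83  83  82  95 150 150 146 107 134 219 149  65  75 200 221 196 220 222 222 221]
 [ 82  81  81  81  82  81  82  83  82  84 120 117 161 160 139  90  91 158 221 216 219 207 126 139 221 222 222 221]
 [ 83  82  81  84  83  81  82  83 100 184 215  81 130 143 102 108  95  98 175 218 161  87  82 123 209 222 207 133]
 [ 83  83  83  82  83  83  83  83 129 220 213  50  42  47  71
[... 2809 characters left out ...]
  77  79]
 [110 163  90 153 209 135  73 124 207 203 136  75  80 150 204 210 208 208 192 107  57  65  77  77  79  79  77  78]
 [140 184  90  89 184 210 211 208 171  88  95 119 194 210 209 208 204 146  68  57  73  77  77  78  79  78  79  78]
 [ 85 160  86  88  90 196 193 112  76  75 110 161 210 210 208 181  92  53  66  75  76  76  78  77  77  77  79  79]
 [106 153 156  86  83  99  80  80  76  70 152 210 210 196 129  62  61  74  77  76  77  77  77  78  78  79  78  79]
 [209 209 153 130  84  84  80  73  76 174 209 207 163  83  57  71  76  77  75  76  76  76  77  78  79  78  78  78]
 [210 210 204 149 101  73  70 136 204 209 193 108  56  66  76  76  75  76  77  76  78  77  77  78  78  77  79  79]]
```

```bash
cat > lens.py <<'E'
from go import *
def lens(img,dy,box=(320,170,420,260)):
    s=cam("scene");x0,y0,x1,y1=box;big=cv2.resize(np.ascontiguousarray(img[y0:y1,x0:x1]),None,fx=4,fy=4,interpolation=cv2.INTER_CUBIC)
    g=cv2.cvtColor(big,cv2.COLOR_BGR2HSV);m=((g[...,1]<45)&(g[...,2]>118)&(g[...,2]<178)).astype(np.uint8)
    m=cv2.morphologyEx(m,cv2.MORPH_OPEN,cv2.getStructuringElement(2,(13,13)))
    n,l,st,ce=cv2.connectedComponentsWithStats(m);ct=slot(dy)
    for k in range(1,n):
        if 250<st[k,4]<1600:
            px=(ce[k]+.5)/4-.5+[x0,y0];w=onz(s,px,.15)[:2]-ct;c,sn=np.cos(YT),np.sin(YT)
            print("lens px",px.round(1),"area",st[k,4],"tray xy mm",(1000*np.array([c*w[0]+sn*w[1],-sn*w[0]+c*w[1]])).round(1))
E
python3 -c "
from lens import *
f=np.zeros((400,640,3),np.uint8);f[130:280,300:460]=cv2.resize(cv2.imread('pics/sP3.png'),(160,150),interpolation=cv2.INTER_AREA)
lens(f,0);print();lens(cv2.imread('pics/sNow.png'),.0094)"
```

```text
lens px [387.2 198.2] area 900 tray xy mm [ 2.1 77.2]
lens px [344.6 223.3] area 1143 tray xy mm [  1.5 -75.6]
lens px [334.1 246.7] area 792 tray xy mm [  45.5 -142.5]

lens px [346.1 172.8] area 415 tray xy mm [-138.5   19.5]
lens px [357.7 170.8] area 401 tray xy mm [-125.    53.2]
lens px [365.9 176.1] area 368 tray xy mm [-95.7  62.7]
lens px [353.6 180.6] area 974 tray xy mm [-102.8   21.8]
lens px [389.7 196.6] area 869 tray xy mm [ 1.9 77.4]
lens px [346.5 221.7] area 982 tray xy mm [  0.3 -77.6]
lens px [336.8 245.9] area 878 tray xy mm [  47.6 -144.2]
```

```bash
python3 -c "
from lens import *
s=cam('scene');im=cv2.imread('pics/sNow.png')
big=cv2.resize(im[192:225,350:385],None,fx=6,fy=6,interpolation=cv2.INTER_CUBIC);g=cv2.cvtColor(big,cv2.COLOR_BGR2HSV)
m=((g[...,1]<45)&(g[...,2]>118)&(g[...,2]<178)).astype(np.uint8);m=cv2.morphologyEx(m,cv2.MORPH_OPEN,cv2.getStructuringElement(2,(25,25)))
n,l,st,ce=cv2.connectedComponentsWithStats(m)
d=(g[...,2]<70).astype(np.uint8);n2,l2,st2,ce2=cv2.connectedComponentsWithStats(cv2.morphologyEx(d,cv2.MORPH_OPEN,np.ones((9,9))))
def tr(px,z,dy):
  w=onz(s,px,z)[:2]-slot(dy);c,sn=np.cos(YT),np.sin(YT);return (1000*np.array([c*w[0]+sn*w[1],-sn*w[0]+c*w[1]])).round(1)
for k in range(1,n): px=(ce[k]+.5)/6-.5+[350,192];print('disc',px.round(1),st[k],tr(px,.15,.0094))
for k in range(1,n2): px=(ce2[k]+.5)/6-.5+[350,192];print('dark',px.round(1),st2[k],tr(px,.13,.0094))
for n_,y in(('A',.077),('C',-.077)): print(n_,'expected dark centre',proj(s,np.r_[slot(y+.0094),.13]))
g2=cv2.cvtColor(im,cv2.COLOR_BGR2GRAY);np.set_printoptions(linewidth=250);print(g2[196:232:1,352:386])
"
```

```text
disc [368.9 199.2] [  58    0  117  107 7665] [-24.7  20.9]
dark [354. 192.] [ 16   0  23   7 144] [-78.8   7.5]
dark [365.8 212.4] [  70  105   59   40 1640] [-2.2 -5.2]
A expected dark centre [388.32441637 199.76058666]
C expected dark centre [346.24293187 224.8966008 ]
[[ 76  75  75 ...  88  87 107]
 [ 76  76  75 ... 119  98 106]
 [ 75  76  75 ... 149 103  94]
 ...
 [140 181 203 ... 208 207 205]
 [176 201 209 ... 206 203 193]
 [198 209 211 ... 196 181 159]]
```

```bash
python3 -c "
from lens import *
im=cv2.imread('pics/sNow.png');s=cam('scene')
def tr(px,dy):
  w=onz(s,px,.15)[:2]-slot(dy);c,sn=np.cos(YT),np.sin(YT);return (1000*np.array([c*w[0]+sn*w[1],-sn*w[0]+c*w[1]])).round(1)
for n,(u,v) in dict(C=(346.5,221.7),A=(389.7,196.6)).items():
  u,v=int(round(u)),int(round(v));T=im[v-8:v+16,u-11:u+12]
  x0,y0=352,192;r=cv2.matchTemplate(im[y0:y0+45,x0:x0+36],T,cv2.TM_CCOEFF_NORMED);_,sc,_,loc=cv2.minMaxLoc(r);p=(x0+loc[0]+11,y0+loc[1]+8);print(n,sc,p,tr(p,.0094))
  S=im[210:250,325:365] if n=='A' else im[185:225,372:412];r=cv2.matchTemplate(S,T,cv2.TM_CCOEFF_NORMED);print('  other',r.max())
"
```

```text
C 0.9159734845161438 (366, 206) [-10.9  -0.1]
  other 0.9011795
A 0.7588387131690979 (367, 206) [-9.2  2.3]
  other 0.82975745
```

B has been knocked about 11 mm sideways. It still stands upright in the tray, because its image matches an upright neighbour with a score of 0.92, and it is well inside the limit. I'll carry on winding.

step_arm(increments="-1.85 0.29 0 0 0 0;-1.67 0.85 0 0 0 0;-1.33 1.33 0 0 0 0;-0.85 1.67 0 0 0 0;-0.29 1.85 0 0 0 0")

```text
time: 50.45
tool_pos: [0.4589, -0.0011, 0.0999]
ee_rot: [-3.137, -0.001, 0.637]
wrist_force: [1.1, 5.7, 2.4]
width: 0.0234
```

step_arm(increments="0.29 1.85 0 0 0 0;0.85 1.67 0 0 0 0;1.33 1.33 0 0 0 0;1.67 0.85 0 0 0 0;1.85 0.29 0 0 0 0")

```text
time: 50.95
tool_pos: [0.543, -0.0159, 0.0998]
ee_rot: [-3.14, 0.004, 0.635]
wrist_force: [-4.0, -1.2, 3.8]
width: 0.0235
```

step_arm(increments="1.85 -0.29 0 0 0 0;1.67 -0.85 0 0 0 0;1.33 -1.33 0 0 0 0;0.85 -1.67 0 0 0 0;0.29 -1.85 0 0 0 0")

```text
time: 51.45
tool_pos: [0.557, 0.0688, 0.0998]
ee_rot: [3.14, -0.0, 0.636]
wrist_force: [-0.3, -4.3, 0.8]
width: 0.0234
```

```bash
python3 -c "
from lens import *
o=get_obs();print(o['time'],o['tool_pos'],o['width'],o['wrist_force'],o['joint_positions'].round(2))
im=snapshot('scene')[:,:,::-1].copy();cv2.imwrite('pics/s1.png',im);lens(im,.04)"
```

```text
51.45 [0.55699959 0.06877206 0.09980395] 0.023449051330061 [-0.31991471 -4.26263681  0.78524254] [ 0.02  0.16  1.51 -0.    1.48  0.96]
lens px [351.2 178.1] area 1464 tray xy mm [-114.    -9.5]
lens px [357.3 170.9] area 393 tray xy mm [-125.4   21.6]
lens px [366.1 173.8] area 551 tray xy mm [-102.    37.5]
lens px [397.7 191.8] area 853 tray xy mm [ 1.8 76.8]
lens px [355.1 216.6] area 982 tray xy mm [  0.3 -78. ]
lens px [344.8 240.9] area 928 tray xy mm [  47.1 -147.4]
```

Moving exactly 40 mm per turn, with forces of about 5 N. Next are turns 2 and 3.

step_arm(increments="-0.29 -1.85 0 0 0 0;-0.85 -1.67 0 0 0 0;-1.33 -1.33 0 0 0 0;-1.67 -0.85 0 0 0 0;-1.85 -0.29 0 0 0 0")

```text
time: 52.0
tool_pos: [0.4725, 0.0817, 0.0999]
ee_rot: [3.14, -0.003, 0.638]
wrist_force: [5.8, -4.1, -0.4]
width: 0.0235
```

step_arm(increments="-1.85 0.29 0 0 0 0;-1.67 0.85 0 0 0 0;-1.33 1.33 0 0 0 0;-0.85 1.67 0 0 0 0;-0.29 1.85 0 0 0 0")

```text
time: 52.5
tool_pos: [0.4584, -0.0005, 0.0998]
ee_rot: [-3.136, -0.002, 0.637]
wrist_force: [0.8, 5.6, 3.6]
width: 0.0238
```

step_arm(increments="0.29 1.85 0 0 0 0;0.85 1.67 0 0 0 0;1.33 1.33 0 0 0 0;1.67 0.85 0 0 0 0;1.85 0.29 0 0 0 0")

```text
time: 53.0
tool_pos: [0.5425, -0.0162, 0.0998]
ee_rot: [-3.14, 0.004, 0.635]
wrist_force: [-3.5, -3.6, 4.4]
width: 0.0235
```

step_arm(increments="1.85 -0.29 0 0 0 0;1.67 -0.85 0 0 0 0;1.33 -1.33 0 0 0 0;0.85 -1.67 0 0 0 0;0.29 -1.85 0 0 0 0")

```text
time: 53.5
tool_pos: [0.5566, 0.0693, 0.0998]
ee_rot: [3.141, -0.001, 0.636]
wrist_force: [1.0, -3.3, 2.3]
width: 0.0237
```

```bash
python3 -c "
from lens import *
o=get_obs();print(o['time'],o['tool_pos'],o['width'],o['wrist_force'])
im=snapshot('scene')[:,:,::-1].copy();cv2.imwrite('pics/s2.png',im);lens(im,.08,(330,165,430,250))"
```

```text
53.5 [0.55655263 0.0692942  0.09980577] 0.023658893889669064 [ 1.04772423 -3.25583444  2.2941986 ]
lens px [351.3 178.3] area 1434 tray xy mm [-113.5  -49.7]
lens px [408.1 185.6] area 836 tray xy mm [ 1.8 76.7]
lens px [385.9 194.1] area 918 tray xy mm [-11.2   2.7]
lens px [366.3 209.9] area 945 tray xy mm [  0.2 -77.7]
lens px [355.  233.9] area 923 tray xy mm [  45.2 -151. ]
```

step_arm(increments="-0.29 -1.85 0 0 0 0;-0.85 -1.67 0 0 0 0;-1.33 -1.33 0 0 0 0;-1.67 -0.85 0 0 0 0;-1.85 -0.29 0 0 0 0")

```text
time: 54.05
tool_pos: [0.4721, 0.0815, 0.0998]
ee_rot: [3.14, -0.002, 0.638]
wrist_force: [6.6, -4.0, -0.8]
width: 0.0235
```

step_arm(increments="-1.85 0.29 0 0 0 0;-1.67 0.85 0 0 0 0;-1.33 1.33 0 0 0 0;-0.85 1.67 0 0 0 0;-0.29 1.85 0 0 0 0")

```text
time: 54.55
tool_pos: [0.4582, -0.0003, 0.0997]
ee_rot: [-3.136, -0.003, 0.637]
wrist_force: [1.5, 5.7, 3.0]
width: 0.0231
```

step_arm(increments="0.29 1.85 0 0 0 0;0.85 1.67 0 0 0 0;1.33 1.33 0 0 0 0;1.67 0.85 0 0 0 0;1.85 0.29 0 0 0 0")

```text
time: 55.05
tool_pos: [0.542, -0.0164, 0.0998]
ee_rot: [-3.141, 0.004, 0.635]
wrist_force: [-2.5, -3.1, 4.8]
width: 0.0237
```

step_arm(increments="1.85 -0.29 0 0 0 0;1.67 -0.85 0 0 0 0;1.33 -1.33 0 0 0 0;0.85 -1.67 0 0 0 0;0.29 -1.85 0 0 0 0")

```text
time: 55.55
tool_pos: [0.5565, 0.0693, 0.0998]
ee_rot: [3.141, -0.001, 0.636]
wrist_force: [1.9, -2.7, 1.9]
width: 0.0238
```

step_arm(increments="-0.29 -1.85 0 0 0 0;-0.85 -1.67 0 0 0 0;-1.33 -1.33 0 0 0 0;-1.67 -0.85 0 0 0 0;-1.85 -0.29 0 0 0 0")

```text
time: 56.05
tool_pos: [0.4716, 0.0812, 0.0998]
ee_rot: [3.139, -0.002, 0.638]
wrist_force: [8.4, -5.0, -0.6]
width: 0.0236
```

```bash
python3 -c "
from lens import *
o=get_obs();print(o['time'],o['tool_pos'],o['width'],o['wrist_force'])
im=snapshot('scene')[:,:,::-1].copy();cv2.imwrite('pics/s3.png',im);lens(im,.13,(340,155,450,250))"
```

```text
56.05 [0.47160422 0.08120676 0.09977377] 0.023587493888459696 [ 8.35714993 -5.00884588 -0.61120757]
lens px [346.1 172.8] area 422 tray xy mm [-138.5 -101. ]
lens px [366. 176.] area 342 tray xy mm [-95.6 -57.5]
lens px [421.  177.9] area 794 tray xy mm [ 1.6 77. ]
lens px [353.5 180.6] area 987 tray xy mm [-103.1  -98.9]
lens px [398.9 186.4] area 816 tray xy mm [-11.3   2.1]
lens px [368.3 226.4] area 948 tray xy mm [  46.7 -155.4]
```

step_arm(increments="-1.85 0.29 0 0 0 0;-1.67 0.85 0 0 0 0;-1.33 1.33 0 0 0 0;-0.85 1.67 0 0 0 0;-0.29 1.85 0 0 0 0")

```text
time: 56.6
tool_pos: [0.4578, 0.0002, 0.0997]
ee_rot: [-3.135, -0.003, 0.637]
wrist_force: [1.7, 5.3, 3.3]
width: 0.0237
```

step_arm(increments="0.29 1.85 0 0 0 0;0.85 1.67 0 0 0 0;1.33 1.33 0 0 0 0;1.67 0.85 0 0 0 0;1.85 0.29 0 0 0 0")

```text
time: 57.1
tool_pos: [0.5416, -0.0167, 0.0998]
ee_rot: [-3.141, 0.005, 0.635]
wrist_force: [-1.8, -5.7, 5.8]
width: 0.0234
```

step_arm(increments="1.85 -0.29 0 0 0 0;1.67 -0.85 0 0 0 0;0 0 0 0 0 0;0 0 0 0 0 0")

```text
time: 57.5
tool_pos: [0.5656, 0.0162, 0.1001]
ee_rot: [3.141, -0.003, 0.637]
wrist_force: [5.9, -1.4, 1.3]
width: 0.0236
```

```bash
python3 -c "
from lens import *
o=get_obs();print(o['time'],o['tool_pos'],o['width'],o['wrist_force'])
k=o['tool_pos'][:2]-[.5083,.0325];print('knob r,az',np.hypot(*k),np.degrees(np.arctan2(k[1],k[0])))
im=snapshot('scene')[:,:,::-1].copy();cv2.imwrite('pics/s4.png',im);lens(im,.154,(340,150,460,250))"
```

```text
57.5 [0.56558736 0.0161589  0.10006384] 0.02355620099654764 [ 5.91518892 -1.3721579   1.25901208]
knob r,az 0.05957241433125111 -15.920685970917251
lens px [427.1 174.3] area 771 tray xy mm [ 1.6 77. ]
lens px [405.2 182.7] area 819 tray xy mm [-11.3   2.2]
lens px [386.5 197.8] area 907 tray xy mm [ -0.1 -77.8]
lens px [374.4 222.5] area 1007 tray xy mm [  46.4 -157.5]
lens px [432.6 226.5] area 540 tray xy mm [148.1 -27.5]
```

step_arm(increments="0.6 -0.52 0 0 0 0;0.5 -0.55 0 0 0 0;0 0 0 0 0 0;0 0 0 0 0 0")

```text
time: 57.95
tool_pos: [0.568, 0.0311, 0.1001]
ee_rot: [3.141, -0.004, 0.637]
wrist_force: [6.7, -0.5, 1.8]
width: 0.0235
```

step_arm(increments="0.12 -0.2 0 0 0 0;0 0 0 0 0 0;0 0 0 0 0 0")

```text
time: 58.25
tool_pos: [0.5681, 0.0329, 0.1001]
ee_rot: [3.14, -0.004, 0.637]
wrist_force: [6.8, -1.4, 0.8]
width: 0.0233
```

step_arm(increments="0.12 -0.2 0 0 0 0;0 0 0 0 0 0;0 0 0 0 0 0")

```text
time: 58.55
tool_pos: [0.568, 0.0353, 0.1001]
ee_rot: [3.14, -0.004, 0.636]
wrist_force: [6.8, -1.8, 0.2]
width: 0.0234
```

```bash
python3 -c "
from lens import *
o=get_obs();print(o['time'],o['tool_pos'],o['width'],o['wrist_force'])
k=o['tool_pos'][:2]-[.5083,.0325];print('knob r,az',np.hypot(*k),np.degrees(np.arctan2(k[1],k[0])))
im=snapshot('scene')[:,:,::-1].copy();lens(im,.156,(340,150,460,250))"
```

```text
58.55 [0.56801412 0.03525176 0.10013526] 0.023358477609097848 [ 6.79225815 -1.79768839  0.2401917 ]
knob r,az 0.05977749477109024 2.6384541547184446
lens px [350.6 178.1] area 1406 tray xy mm [-115.2 -126.7]
lens px [427.5 174. ] area 774 tray xy mm [ 1.5 76.9]
lens px [405.8 182.3] area 813 tray xy mm [-11.2   2.3]
lens px [361.1 190.3] area 354 tray xy mm [ -62.4 -126.6]
lens px [387.1 197.5] area 897 tray xy mm [ -0.1 -77.6]
lens px [369.8 201.9] area 539 tray xy mm [ -16.1 -129. ]
lens px [374.7 221.9] area 1040 tray xy mm [  45.1 -157.5]
lens px [433.5 227.4] area 341 tray xy mm [151.5 -29.4]
```

step_arm(increments="0.12 -0.16 0 0 0 0;0 0 0 0 0 0;0 0 0 0 0 0")

```text
time: 58.9
tool_pos: [0.5679, 0.0373, 0.1001]
ee_rot: [3.14, -0.004, 0.637]
wrist_force: [6.7, -2.1, 1.1]
width: 0.0234
```

step_arm(increments="0.12 -0.16 0 0 0 0;0 0 0 0 0 0;0 0 0 0 0 0")

```text
time: 59.2
tool_pos: [0.5678, 0.0394, 0.1001]
ee_rot: [3.14, -0.004, 0.637]
wrist_force: [6.6, -1.2, 1.2]
width: 0.0234
```

step_arm(increments="0.12 -0.16 0 0 0 0;0 0 0 0 0 0;0 0 0 0 0 0")

```text
time: 59.5
tool_pos: [0.5675, 0.0415, 0.1001]
ee_rot: [3.141, -0.003, 0.637]
wrist_force: [5.8, -1.1, 2.0]
width: 0.0233
```

step_arm(increments="0.12 -0.16 0 0 0 0;0 0 0 0 0 0;0 0 0 0 0 0")

```text
time: 59.8
tool_pos: [0.5673, 0.0435, 0.1]
ee_rot: [3.141, -0.003, 0.637]
wrist_force: [4.9, -0.7, 1.7]
width: 0.0236
```

step_arm(increments="0.1 -0.18 0 0 0 0;0 0 0 0 0 0;0 0 0 0 0 0")

```text
time: 60.1
tool_pos: [0.567, 0.0449, 0.1]
ee_rot: [3.14, -0.002, 0.636]
wrist_force: [5.2, -2.8, -0.2]
width: 0.0234
```

```bash
python3 -c "
from lens import *
o=get_obs();print(o['time'],o['tool_pos'],o['width'],o['wrist_force'])
im=snapshot('scene')[:,:,::-1].copy();lens(im,.156,(340,150,460,250))"
```

```text
60.1 [0.56703506 0.04493083 0.10001763] 0.02337187323295973 [ 5.22237223 -2.76023107 -0.20751029]
lens px [354.2 164.9] area 638 tray xy mm [-148.9  -89. ]
lens px [350.6 178.2] area 1345 tray xy mm [-114.9 -127.2]
lens px [427.8 173.8] area 779 tray xy mm [ 1.6 78. ]
lens px [406.  182.1] area 812 tray xy mm [-11.4   3.3]
lens px [362.2 190. ] area 612 tray xy mm [ -61.6 -123. ]
lens px [387.4 197.3] area 906 tray xy mm [  0.1 -76.5]
lens px [369.5 200.3] area 992 tray xy mm [ -20.9 -126.4]
lens px [375.5 222.3] area 938 tray xy mm [  47.5 -156.5]
lens px [433.4 227.5] area 358 tray xy mm [151.5 -29.7]
```

step_arm(increments="0.1 -0.28 0 0 0 0;0 0 0 0 0 0;0 0 0 0 0 0")

```text
time: 60.45
tool_pos: [0.5668, 0.046, 0.1001]
ee_rot: [3.136, -0.001, 0.636]
wrist_force: [7.0, -5.3, 1.4]
width: 0.0239
```

step_arm(increments="0.1 -0.28 0 0 0 0;0 0 0 0 0 0;0 0 0 0 0 0")

```text
time: 60.75
tool_pos: [0.5666, 0.0469, 0.1002]
ee_rot: [3.133, -0.0, 0.635]
wrist_force: [7.2, -10.0, 0.4]
width: 0.0234
```

step_arm(increments="0.1 -0.28 0 0 0 0;0 0 0 0 0 0;0 0 0 0 0 0")

```text
time: 61.05
tool_pos: [0.5663, 0.0478, 0.1003]
ee_rot: [3.129, 0.001, 0.634]
wrist_force: [9.2, -13.7, -0.7]
width: 0.0234
```

step_arm(increments="-0.25 0.6 0 0 0 0;0 0 0 0 0 0;0 0 0 0 0 0")

```text
time: 61.35
tool_pos: [0.5668, 0.0461, 0.1001]
ee_rot: [3.138, -0.003, 0.636]
wrist_force: [7.8, -4.4, -0.0]
width: 0.0239
```

step_arm(increments="0 0 0 0 0 0;0 0 0 0 0 0;0 0 0 0 0 0;0 0 0 0 0 0", claw=-0.3)

```text
time: 61.75
tool_pos: [0.5642, 0.0479, 0.0984]
ee_rot: [-3.138, 0.002, 0.637]
wrist_force: [-0.3, 1.0, -0.1]
width: 0.0521
```

step_arm(increments="0 0 -2 0 0 0;0 0 -3 0 0 0;0 0 -1 0 0 0.127;0 0 0 0 0 0.127;0 0 0 0 0 0.127")

```text
time: 62.25
tool_pos: [0.5654, 0.0476, 0.1597]
ee_rot: [-3.14, 0.001, 0.251]
wrist_force: [-0.3, -0.4, -0.2]
width: 0.0609
```

step_arm(increments="-5 0 0 0 0 0;-4 0 0 0 0 0;0 0 0 0 0 0;0 0 0 0 0 0")

```text
time: 62.65
tool_pos: [0.478, 0.0247, 0.1593]
ee_rot: [-3.14, 0.0, 0.255]
wrist_force: [-0.3, 0.8, -0.2]
width: 0.061
```

```bash
python3 -c "
from crank import *
o,im=wsnap('wR');print(o['tool_pos'],o['ee_rot'],o['width'],o['wrist_force'])
c=wcam('wR');C=np.array([.5083,.0327]);h=proj(c,np.r_[C,.098]).astype(int);a=.255;k=C+.06*np.array([np.cos(a),np.sin(a)]);kp=proj(c,np.r_[k,.137]).astype(int);print(h,kp)
for t in(170,190): crank('wR',(h[0]-60,max(h[1]-110,0),h[0]+60,min(h[1]+50,240)),t,.098)
g=cv2.cvtColor(im,cv2.COLOR_BGR2GRAY)
m=((g<55)*255).astype(np.uint8)[max(kp[1]-60,0):kp[1]+60,kp[0]-60:kp[0]+60]
for q in cv2.findContours(m,0,2)[0]:
  if cv2.contourArea(q)>100: r=cv2.minAreaRect(q);px=np.array(r[0])+[kp[0]-60,max(kp[1]-60,0)];print('dark',px.round(1),np.round(r[1]),onz(c,px,.137).round(4))
"
```

```text
[0.47802976 0.02465628 0.15933878] [-3.14041276e+00  4.57039859e-04  2.55403233e-01] 0.06100305530758437 [-0.27353994  0.80389827 -0.24980413]
[317 171] [316  84]
blob px [317.3 166.4] 122.0 rect mm [512.5  33.2] [ 7.8 14. ] 14.7
blob px [329.9 158.3] 1654.5 rect mm [517.9  31.5] [49.6 49.1] 1.1
blob px [291.9 129.8] 130.5 rect mm [534.1  58.8] [14.8  6.8] 1.2
blob px [320.5 124.4] 862.0 rect mm [543.7  40. ] [29.3 19. ] 11.1
blob px [342.5  85.5] 1115.5 rect mm [567.1  31.9] [46.  32.9] 14.6
blob px [317.5 166.6] 98.5 rect mm [512.2  32.7] [ 7.  13.2] 14.7
blob px [317.2 156.4] 956.0 rect mm [518.5  34.5] [20.8 40.5] 13.4
blob px [320.4 124.4] 834.0 rect mm [543.8  40. ] [29.  18.6] 11.5
dark [321.5  86.5] [41. 37.] [0.566  0.0449 0.137 ]
```

```bash
python3 -c "
from crank import *
go([.5083,.0328,.0760],down(.215),'r',9)
"
```

```text
ROT x1: 0 0 0 -0.001 -0.000 0.041 total [-0.001 -0.     0.041]
TRANS x1: 3.04 -0.17 8.37 0 0 0 total [ 3.04 -0.17  8.37]
```

step_arm(increments="3 -0.2 0 0 0 0.041;0 0 0 0 0 0;0 0 3 0 0 0;0 0 3 0 0 0;0 0 0 0 0 0")

```text
time: 63.2
tool_pos: [0.5042, 0.0342, 0.0948]
ee_rot: [-3.138, 0.01, 0.215]
wrist_force: [0.3, 0.0, -1.2]
width: 0.0613
```

step_arm(increments="0 0 1.2 0 0 0;0 0 1 0 0 0;0 0 0 0 0 0")

```text
time: 63.5
tool_pos: [0.5067, 0.034, 0.0767]
ee_rot: [-3.141, 0.002, 0.215]
wrist_force: [-1.4, 0.6, 0.3]
width: 0.0609
```

step_arm(increments="0 0 0 0 0 0;0 0 0 0 0 0;0 0 0 0 0 0;0 0 0 0 0 0;0 0 0 0 0 0", claw=1)

```text
time: 64.0
tool_pos: [0.5078, 0.0334, 0.0783]
ee_rot: [3.141, -0.001, 0.214]
wrist_force: [-0.5, -1.5, 2.7]
width: 0.0398
```

step_arm(increments="0 0 0 0 0 0;0 0 0 0 0 0")

```text
time: 64.2
tool_pos: [0.5078, 0.0334, 0.0783]
ee_rot: [3.141, -0.001, 0.214]
wrist_force: [0.1, -2.4, 3.7]
width: 0.0398
```

step_arm(increments="0 0 -0.8 0 0 0;0 0 -0.8 0 0 0;0 0 -0.8 0 0 0;0 0 -0.8 0 0 0;0 0 0 0 0 0")

```text
time: 64.7
tool_pos: [0.5072, 0.0339, 0.1083]
ee_rot: [-3.141, 0.002, 0.215]
wrist_force: [2.1, -1.6, -2.8]
width: 0.04
```

step_arm(increments="0 0 -1 0 0 0;0 0 -2 0 0 0;0 0 -3 0 0 0;0 0 0 0 0 0;0 0 0 0 0 0")

```text
time: 65.2
tool_pos: [0.5068, 0.0344, 0.1692]
ee_rot: [-3.14, 0.001, 0.215]
wrist_force: [-0.1, 0.5, -4.6]
width: 0.0396
```

```bash
python3 -c "
from crank import *
o=get_obs();print(o['tool_pos'],o['ee_rot'],o['width'],o['wrist_force'])
F=down(.215);D=np.array([.4464,.2325]);yd=-.0567
H=D-.03*np.array([np.cos(.215),np.sin(.215)]);print('hub target',H)
go(np.r_[H,.14],F,'r')
"
```

```text
[0.50676362 0.03436873 0.16919589] [-3.14011561e+00  1.03962581e-03  2.15040282e-01] 0.039554865233882845 [-0.08012357  0.48716983 -4.56760348]
hub target [0.41709071 0.22609958]
ROT x1: 0 0 0 -0.001 0.001 0.000 total [-0.001  0.001  0.   ]
TRANS x5: -0.93 -4.13 0.58 0 0 0 total [ -4.67 -20.64   2.92]
```

step_arm(increments="-0.93 -4.13 0 0 0 0;-0.93 -4.13 0 0 0 0;-0.93 -4.13 0 0 0 0;-0.93 -4.13 0 0 0 0;-0.93 -4.13 0 0 0 0")

```text
time: 65.7
tool_pos: [0.4152, 0.2267, 0.1669]
ee_rot: [-3.141, 0.006, 0.214]
wrist_force: [0.3, 0.0, -3.2]
width: 0.0397
```

step_arm(increments="0 0 3 0 0 0;0 0 3 0 0 0;0 0 3 0 0 0;0 0 3 0 0 0;0 0 0 0 0 0")

```text
time: 66.2
tool_pos: [0.4114, 0.2237, 0.0425]
ee_rot: [3.14, 0.017, 0.215]
wrist_force: [-0.6, -1.0, -3.8]
width: 0.0397
```

step_arm(increments="0 0 1 0 0 0;0 0 0.7 0 0 0;0 0 0 0 0 0;0 0 0 0 0 0")

```text
time: 66.6
tool_pos: [0.4183, 0.2261, 0.0334]
ee_rot: [-3.141, -0.001, 0.214]
wrist_force: [-0.8, 0.1, -2.9]
width: 0.0397
```

step_arm(increments="0 0 0.6 0 0 0;0 0 0.5 0 0 0;0 0 0 0 0 0;0 0 0 0 0 0")

```text
time: 67.0
tool_pos: [0.4174, 0.2257, 0.0213]
ee_rot: [-3.141, 0.001, 0.215]
wrist_force: [-0.2, 0.2, -3.2]
width: 0.04
```

step_arm(increments="0 0 0.15 0 0 0;0 0 0 0 0 0;0 0 0 0 0 0")

```text
time: 67.3
tool_pos: [0.4177, 0.2258, 0.0201]
ee_rot: [-3.141, 0.001, 0.215]
wrist_force: [-0.5, 0.9, -3.8]
width: 0.0399
```

step_arm(increments="0 0 0.15 0 0 0;0 0 0 0 0 0;0 0 0 0 0 0")

```text
time: 67.6
tool_pos: [0.4177, 0.2259, 0.0186]
ee_rot: [-3.141, 0.001, 0.215]
wrist_force: [-0.2, -0.1, -3.7]
width: 0.0399
```

step_arm(increments="0 0 0.15 0 0 0;0 0 0 0 0 0;0 0 0 0 0 0")

```text
time: 67.9
tool_pos: [0.4178, 0.2259, 0.0182]
ee_rot: [-3.141, 0.0, 0.215]
wrist_force: [-3.4, -1.6, 6.1]
width: 0.0396
```

Contact at the predicted height. Now I release, retreat and check.

step_arm(increments="0 0 -0.05 0 0 0;0 0 0 0 0 0;0 0 0 0 0 0;0 0 0 0 0 0;0 0 0 0 0 0", claw=-0.3)

```text
time: 68.4
tool_pos: [0.4177, 0.2258, 0.0175]
ee_rot: [-3.141, 0.001, 0.215]
wrist_force: [-0.2, 0.3, 0.7]
width: 0.0613
```

step_arm(increments="0 0 -2 0 0 0;0 0 -4 0 0 0;0 0 -4 0 0 0;0 0 -5 0 0 0;0 0 -5 0 0 0")

```text
time: 68.9
tool_pos: [0.4173, 0.2255, 0.219]
ee_rot: [-3.141, 0.001, 0.215]
wrist_force: [0.3, -1.1, -0.0]
width: 0.061
```

step_arm(increments="-5 0 0 0 0 0;-4 0 -3 0 0 0;0 0 -3 0 0 0;0 0 0 0 0 0;0 0 0 0 0 0")

```text
time: 69.4
tool_pos: [0.3303, 0.2067, 0.2782]
ee_rot: [-3.141, -0.001, 0.215]
wrist_force: [0.3, -0.6, 0.0]
width: 0.0609
```

```bash
python3 -c "
from crank import *
from lens import lens
o,im=wsnap('wE');print(o['tool_pos'],o['time'])
c=wcam('wE');h=proj(c,(.418,.226,.038)).astype(int);print(h);crank('wE',(max(h[0]-50,0),max(h[1]-75,0),h[0]+50,h[1]+45),180)
a=snapshot('scene')[:,:,::-1].copy();lens(a,.156,(340,150,460,250))
b=np.ascontiguousarray(a[80:260,185:465]);cv2.imwrite('pics/sE.png',cv2.resize(b,(784,504),interpolation=cv2.INTER_CUBIC))
"
```

```text
[0.33025614 0.20669023 0.27815636] 69.4
[317 103]
blob px [318.7  93.6] 1250.5 rect mm [433.5 228.4] [70.4 39.6] 11.6
hole px [318.2 103.1] 248.5 rect mm [418.6 225.9] [19.7 20.7] 12.3
lens px [357.2 166.1] area 408 tray xy mm [-139.9  -84. ]
lens px [427.8 173.8] area 757 tray xy mm [ 1.4 78.2]
lens px [406.  182.1] area 789 tray xy mm [-11.5   3.3]
lens px [387.3 197.3] area 867 tray xy mm [ -0.1 -76.6]
lens px [375.8 222.9] area 971 tray xy mm [  49.5 -156.9]
```

View pics/sE.png

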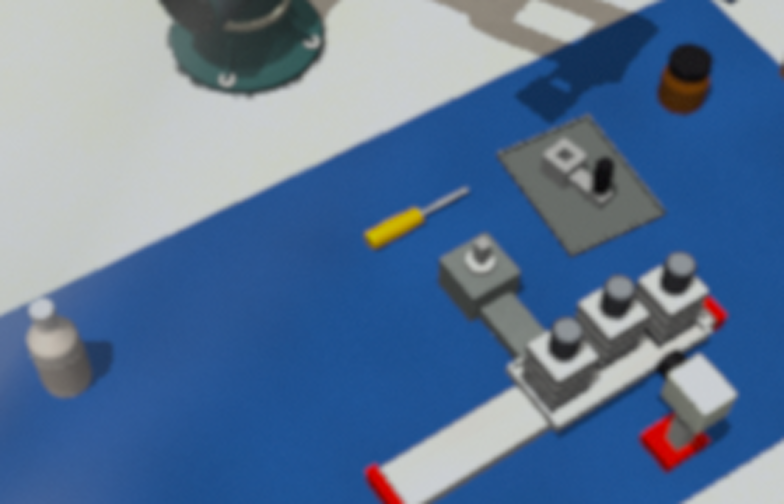

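The picture shows three upright cameras in the tray at the far stop, and the crank flat in its dish at crop (580,175), knob up. The bottle at (60,345) and the jar at (685,80) are both standing. I'm handing in.

```bash
python3 -c "
from bench import *
print(close_job())"
```

```text
the job is handed in; nothing more can be done
None
```

I stood all three star cameras upright in the tray and fitted the crank. I wound it counter-clockwise until it met a hard stop, about four turns, and laid it back in its dish. The job was handed in at about 70 s of the 210 s; it reports no verdict.

**Last checks:**
- **Cameras:** the lens tops sit at tray (x, y) of about (1, 78), (−11, 3) and (0, −77) mm, all inside the limits, and the last picture shows them upright.
- **Carriage:** the force at the knob rose to about 16 N while it barely moved, so it is at the stop. The tray had moved about 157 mm. The crank angle first read 25.15 rad before the resistance came, slightly past the nominal 25.13. I put that down to play in the crank's hole.
- **Crank:** its hub measures (0.419, 0.226) m, inside the dish. It touched down at the height predicted for lying flat, and the picture shows it flat with the knob up.
- **Bottle and jar:** both still standing.

**Knocked camera:** the middle camera was found about 11 mm sideways in the tray before the winding. It matched an upright neighbour in the image and kept its place, so I left it there.

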